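Transfer a row of sample parts to the inspection rack, in order from the red end

ROBOT

A 7-joint arm with a two-finger parallel gripper is mounted at the origin on a cart in front of the work surface, level with it; the furniture and walls round the work are solid. World frame = base frame: x ahead of the robot, y to its left, z up, the work surface at z = 0. Lengths are in m, angles in rad, forces in N, time in s.
With the tool pointing down it reaches from about 0.4 to 0.875 m from the base axis. Payload 19.3 kg.
Tool frame: the origin (TCP) lies on the centre line of the jaws, within the pads' length; the fingertips stand r.tips_ahead ahead of it and the grasp point (between the pads) lies 3 mm ahead of it (r.tips_ahead is the distance from the TCP to the fingertips, in m); x points along the fingers, y is the direction in which the jaws open and shut, and the axes are right-handed (so a half turn about x gives the same grasp; the last joint's range is limited). The gripper opens to 85 mm and grips with 20 to 120 N. Pads are 22 mm wide; open, the fingers measure 114 mm over their backs; the gripper's body (76 mm by 85 mm) begins 54 mm behind the grasp point. The pads swing forward as they close: fully open they stand 13 mm farther back than shut.
Start: joints at [-1.364, 0.521, -0.036, 1.599, 0.021, 1.021, -0.113], TCP at [0.171, 0.601, 0.253] pointing down, gripper open.
Joint ranges: [-2.91, 2.91], [-0.3, 2.13], [-1.5, 1.42], [0.17, 2.43], [-1.26, 4.41], [0.16, 1.93], [-2.52, 2.52]. Speed limits (rad/s): [1.89, 1.89, 2.39, 2.39, 3.01, 3.01, 3.01].

INTERFACE

Orientations are given as a unit quaternion [x, y, z, w].
In Python, from rig import r gives the robot as it stands.
- The arm moves only by the tool arm_command, never from a script. Its arguments are lists of equal length, an entry for each row: "slide": the shift along the tool's x, y, z in mm, a list of three; "spin": the turn about the tool's x in degrees; "grip": the opening in per cent of the stroke, from 0 (shut) to 100 (fully open). A call has exactly 5 rows; each row is the pose to reach, as a shift and turn from the pose measured when the call began, along the tool's axes at that moment; what a row does not reach only later rows make up. A row lasts 1/12 s, in which the tool goes at most 41.7 mm and 7.16 degrees, less where a joint would pass 70% of its speed; a pose out of reach is approached as far as the arm can. A call with a gripper value outside its range is refused whole. The fingers move at their own pace and stop on an object; "grip_force" is the grip in N (left out, the last holds). Time passes only in rows, so rows that repeat a pose let the fingers close, or fill a call up. It gives the time, the measured TCP pose, the force and the opening at its end, in the units of the state.
- r.read_state(): the state, without advancing time (a new reading comes with each control period).
- r.grab_frame(name): name is "scene" or "top"; returns a dict with "image" (480x640x3 uint8, red, green, blue), "range_z" (480x640 float32, m along the optical axis (not along the pixel's ray), 0 where there is no reading), "vfov" (degrees; the focal length in pixels is half the picture's height over the tangent of half this angle, whatever the lens; pixels are square), "cx", "cy" (the principal point, pixels), "R" (3x3) and "t" (3): a world point X has camera coordinates R X + t. Camera axes: x right, y down, z forward; pixel columns grow to the right and rows downward; lengths in m; the calibration is good to about 2 mm. A picture is of the moment at which its call begins.
- r.finish_job(): hands the job in, once; it reports no verdict.
Trained networks look in a picture, given as the dict that the camera call returned (one of the last four; its "shot" number tells which), for a name from the list of things; names that differ only in an ending like _2 or _b are one class to them, and where a whole thing is asked for, a point or a joint stands for the part that bears it (a point fixed in the world has none). Each returns a list of dicts, best first, with "p" (0 to 1); they miss things now and then, are a little off and sometimes report something else, mostly with a low value. They report only what shows in the picture. A call takes as long as a camera call.
- r.silhouettes(picture, label): "pixels" (480x640 bool, what is visible of it) and "uv" ([column, row] in pixels, amid what is visible of it).
- r.tip_of(picture, label): "uv" ([column, row] in pixels: a listed point, or the origin of a listed thing).
The state is a dict: "t": time; "joint_positions": joint angles; "joint_vel": joint speeds; "tau": joint torques, N m; "tool_pos": TCP position; "eef_rot": TCP orientation; "ft_force": force on the tool from outside, world axes, zero at the start; "wrist_torque": the same for the moment, N m; "width": finger opening in m.
Only numpy, scipy, OpenCV 4.12 (cv2) and the standard library are available. Lean on these libraries where they do the work, as an engineer would, in place of code of your own. Each camera call takes 0.05 s, during which the arm holds its last target.

TASK

Move the four parts from the grey rack to the blue rack, one to each place, keeping their order as counted from the red end: the part next to the grey rack's red end goes into the place next to the blue rack's red end, and so on down the row. Stand each part upright on the floor of its place, in the middle of it, and let go. (Each coloured tag on the grey rack stays there and shows where its part came from.)

Things in the scene. Friction and masses are not known exactly. Their poses are not given: they have to be found in the camera images.
- brass_bushing: Brass-yellow turned bushing standing upright, 30 mm diameter, 30 mm high, the upper part a narrower neck about 20 mm across. 60 g nominal. Origin: centre of its underside, z up. Its tag is orange.
- steel_bushing: Grey steel turned bushing of the same shape and size as the brass one: 30 mm diameter, 30 mm high, narrower neck on top. 60 g nominal. Origin: centre of its underside, z up. Its tag is yellow.
- nut: Bright hexagon nut lying flat, 12 mm high, 22 mm across flats along its x axis, 24 mm along its y axis. 30 g nominal. Origin: centre of its underside, z up. Its tag is green.
- block: Grey ground steel block, 30 mm (its x) by 50 mm (its y) by 25 mm high. 290 g nominal. It stands with its 50 mm length across the row (along the rack's x, to within about 10 degrees) and can be gripped over its 50 mm length between the two open ends of its place; it fits a place only that way. Origin: centre of its underside, z up. Its tag is white.
- tag_brass_bushing: Orange tag, a flat plate 18 x 34 x 3 mm fixed on the low front rail of the grey rack, in front of the place from which the brass bushing comes; it never moves. Origin: centre of its underside, 51 mm in front (rack -x) of the middle of that place; axes parallel to the grey rack's.
- tag_steel_bushing: Yellow tag, a flat plate 18 x 34 x 3 mm fixed on the low front rail of the grey rack, in front of the place from which the steel bushing comes; it never moves. Origin: centre of its underside, 51 mm in front (rack -x) of the middle of that place; axes parallel to the grey rack's.
- tag_nut: Green tag, a flat plate 18 x 34 x 3 mm fixed on the low front rail of the grey rack, in front of the place from which the nut comes; it never moves. Origin: centre of its underside, 51 mm in front (rack -x) of the middle of that place; axes parallel to the grey rack's.
- tag_block: White tag, a flat plate 18 x 34 x 3 mm fixed on the low front rail of the grey rack, in front of the place from which the steel block comes; it never moves. Origin: centre of its underside, 51 mm in front (rack -x) of the middle of that place; axes parallel to the grey rack's.
- grey_rack: Grey rack, full at first, fixed, 76 x 216 mm. 4 open-ended places in a row: centres x = 0, y = -78, -26, 26, 78 mm; floor z = 14, 48 wide in y between ribs 10 mm high; dark inlay 60 x 42 marks the middle. Red block (24 high) at the +y end. Origin: centre of base underside, 8 mm above the desk (on feet), z up. A rail (26 wide, 5 high) along its -x side carries the tags. Left or right on the desk.
- blue_rack: Blue rack, empty at first, fixed, 76 x 216 mm. 4 open-ended places in a row: centres x = 0, y = -78, -26, 26, 78 mm; floor z = 14, 48 wide in y between ribs 10 mm high; dark inlay 60 x 42 marks the middle. Red block (24 high) at the +y end. Origin: centre of base underside, 8 mm above the desk (on feet), z up. No label rail. On the other side of the desk, about half a turn from the grey one.

How it is judged:
By the outcome, as a careful person would: the job done as asked, in the order asked, and still so for the second after the job is handed in, with the robot touching nothing.
It also fails if it takes over 102 s, if anything falls off the work surface, if the arm or the gripper's body presses on something with over 40 N, if the wrist force passes 120 N, or if a joint passes its speed limit or range.

## Working session

There is one attempt and no reset: what is moved stays moved. The work goes in short steps, Python scripts to look and compute and a tool call to move; the robot and the scene stay as the last step left them, time stands still between calls to the robot, and variables do not carry over. Pictures are saved under pics/ and viewed, and the job is handed in when it is done.

Besides the shell and the picture viewer there is one more tool, called after "Request:" in YAML: its name, and indented under it one key for each argument. arm_command: Moves the arm, as the interface text tells. Its arguments: {"type":"object","properties":{"slide":{"type":"array","items":{"type":"array","items":{"type":"number"}}},"spin":{"type":"array","items":{"type":"number"}},"grip":{"type":"array","items":{"type":"number"}},"grip_force":{"type":"number"}},"required":["slide","spin","grip"]}

```bash
ls; mkdir -p pics; cat > h.py <<'E'
import numpy as np,cv2
from rig import r
def save(f,name):
    cv2.imwrite('pics/'+name,cv2.cvtColor(f['image'],cv2.COLOR_RGB2BGR))
def foc(f): return 240/np.tan(np.radians(f['vfov'])/2)
E
python3 - <<'E'
from h import *
s=r.read_state(); print(s); print(r.tips_ahead)
for n in('scene','top'):
    f=r.grab_frame(n); save(f,n+'0.png'); print(n,f['vfov'],f['cx'],f['cy'],f['R'],f['t'],f['shot'],[k for k in f])
    np.savez('pics/'+n+'0.npz',**{k:v for k,v in f.items()})
E
```

```text
pics
{'t': 0.0, 'joint_positions': array([-1.36422906,  0.52200786, -0.03632511,  1.60002103,  0.02120253,
        1.02107171, -0.1127628 ]), 'joint_vel': array([ 0.00068107,  0.00124827,  0.00103173,  0.00095281, -0.0016847 ,
        0.00128079, -0.00029032]), 'tau': array([-1.16759802e-03, -9.27118707e+01,  1.97943114e+00, -3.69940960e+01,
        1.78301398e-02,  8.07250181e-03, -7.22846994e-05]), 'tool_pos': array([0.17072972, 0.60090329, 0.25272491]), 'eef_rot': array([ 0.09713442,  0.70037378, -0.09792677,  0.70032266]), 'ft_force': array([-0.11863204,  0.35263629, -0.06778368]), 'wrist_torque': array([ 0.00803153, -0.03850831, -0.00354342]), 'width': 0.08520079851264258}
0.022
scene 43.03770987962306 322.11726484034983 236.61871747197256 [[-0.70251164 -0.71161834  0.00875992]
 [-0.37425451  0.35893968 -0.85504144]
 [ 0.60531889 -0.60395501 -0.51848567]] [0.3294441  0.22679383 1.33393572] 1 ['image', 'range_z', 'vfov', 'cx', 'cy', 'R', 't', 'shot']
top 47.82850665256469 320.01306210593316 235.53383693263035 [[-1.16426075e-02 -9.99932222e-01  4.22614958e-05]
 [-9.91426895e-01  1.15380758e-02 -1.30152163e-01]
 [ 1.30142854e-01 -1.55720974e-03 -9.91494031e-01]] [0.0049358  0.4708398  1.14608057] 2 ['image', 'range_z', 'vfov', 'cx', 'cy', 'R', 't', 'shot']
```

View pics/scene0.png

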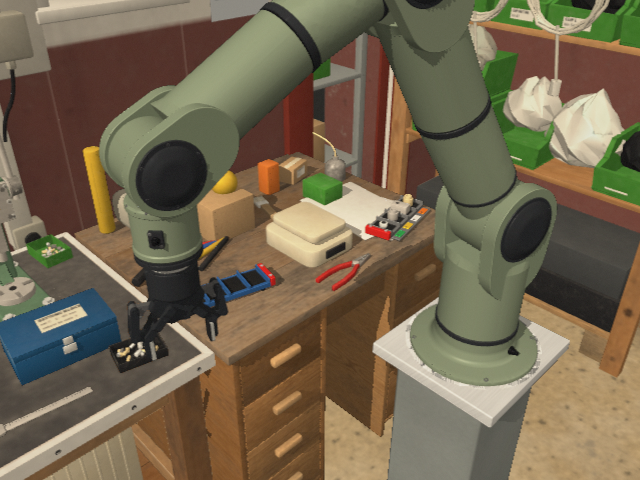

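View pics/top0.png

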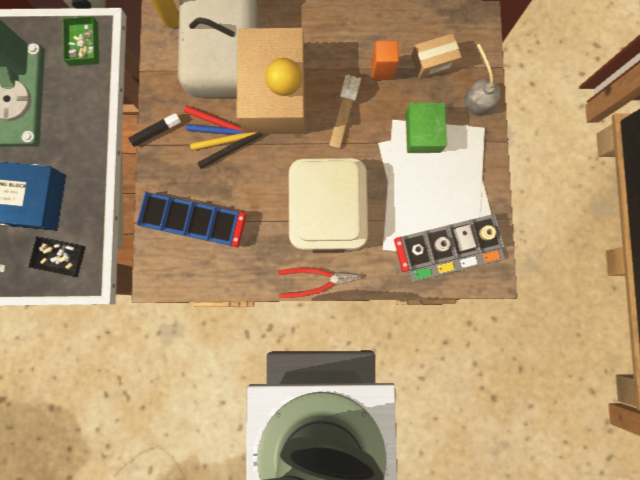

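Scene: blue rack is on the left, its red end at top-view px (238,229), facing inward. The grey rack is on the right, red end at (402,253). From the red end the grey order is nut (418,250), steel (442,243), block (464,237), brass (487,232). Next I'll measure them.

```bash
cat >> h.py <<'E'
def cloud(f,m):
    v,u=np.nonzero(m&(f['range_z']>0)); z=f['range_z'][v,u]; F=foc(f)
    P=np.c_[(u-f['cx'])/F*z,(v-f['cy'])/F*z,z]
    return (P-f['t'])@f['R']
def ray(f,uv):
    F=foc(f); d=np.array([(uv[0]-f['cx'])/F,(uv[1]-f['cy'])/F,1.])
    return -f['R'].T@f['t'], f['R'].T@d
def atz(f,uv,z):
    c,d=ray(f,uv); return c+d*(z-c[2])/d[2]
def tri(f1,a,f2,b):
    c1,d1=ray(f1,a);c2,d2=ray(f2,b)
    A=np.c_[d1,-d2]; s=np.linalg.lstsq(A,c2-c1,rcond=None)[0]
    p,q=c1+s[0]*d1,c2+s[1]*d2
    return (p+q)/2,np.linalg.norm(p-q)
L=['brass_bushing','steel_bushing','nut','block','tag_brass_bushing','tag_steel_bushing','tag_nut','tag_block','grey_rack','blue_rack']
E
python3 - <<'E'
from h import *
np.set_printoptions(precision=4,suppress=True)
F={n:r.grab_frame(n) for n in('scene','top')}
tip={}
for l in L:
    for n in F:
        S=r.silhouettes(F[n],l); T=r.tip_of(F[n],l)
        tip[l,n]=T[0]['uv'] if T else None
        for s in S[:2]:
            C=cloud(F[n],s['pixels'])
            print(l,n,'p%.2f'%s['p'],np.round(s['uv']),s['pixels'].sum(),'med',np.median(C,0) if len(C) else '', 'zpct',np.percentile(C[:,2],[5,50,95]) if len(C) else '')
        print('   tip',[(round(t['p'],2),np.round(t['uv'],1)) for t in T[:2]])
    if tip[l,'scene'] is not None and tip[l,'top'] is not None: print('  TRI',tri(F['scene'],tip[l,'scene'],F['top'],tip[l,'top']))
f=F['top']
for nm,(u0,u1,v0,v1) in {'g':(380,520,205,290),'b':(125,260,180,255)}.items():
    im=cv2.resize(f['image'][v0:v1,u0:u1],None,fx=5.5,fy=5.5,interpolation=cv2.INTER_CUBIC)
    cv2.imwrite(f'pics/crop_{nm}.png',im[:,:,::-1])
E
```

```text
brass_bushing scene p0.38 [408. 200.] 66 med [ 0.4661 -0.3568  0.0429] zpct [0.0343 0.0429 0.0508]
   tip []
brass_bushing top p0.73 [484. 232.] 197 med [ 0.4712 -0.3591  0.0426] zpct [0.022  0.0426 0.0525]
   tip [(0.49, array([483.6, 232.4]))]
   tip [(0.53, array([390.5, 217.8]))]
steel_bushing top p0.53 [441. 246.] 172 med [ 0.449  -0.2625  0.0445] zpct [0.0229 0.0445 0.0534]
   tip [(0.66, array([447. , 241.7])), (0.49, array([441. , 243.5]))]
  TRI (array([ 0.4599, -0.2776,  0.0115]), np.float64(0.009308579212886515))
nut scene p0.50 [379. 227.] 49 med [ 0.4354 -0.208   0.03  ] zpct [0.0199 0.03   0.0355]
   tip [(0.69, array([393.1, 217.5])), (0.66, array([408.6, 203.5]))]
nut top p0.50 [417. 249.] 80 med [ 0.4385 -0.212   0.0333] zpct [0.0302 0.0333 0.0368]
   tip [(0.68, array([418.4, 248.5]))]
  TRI (array([ 0.4277, -0.2184,  0.0493]), np.float64(0.02656493544235004))
block scene p0.64 [406. 206.] 150 med [ 0.4507 -0.3055  0.0431] zpct [0.0306 0.0431 0.0482]
   tip [(0.69, array([402.2, 210.7])), (0.63, array([381.6, 226.4]))]
block top p0.97 [465. 238.] 374 med [ 0.4617 -0
[... 1205 characters left out ...]
[471.4, 260.5]))]
grey_rack scene p0.66 [395. 222.] 933 med [ 0.4292 -0.2372  0.0207] zpct [0.0098 0.0207 0.0312]
   tip [(0.75, array([397.7, 217.5]))]
grey_rack top p0.68 [441. 250.] 3368 med [ 0.4405 -0.2727  0.0221] zpct [0.0115 0.0221 0.0328]
   tip [(0.84, array([450. , 241.6]))]
  TRI (array([ 0.4538, -0.29  ,  0.0102]), np.float64(0.007464527965575213))
blue_rack scene p0.87 [245. 286.] 1309 med [0.4893 0.2417 0.0206] zpct [0.0104 0.0206 0.0309]
   tip [(0.56, array([226.2, 294. ]))]
blue_rack top p0.84 [192. 219.] 3641 med [0.5119 0.2809 0.0227] zpct [0.0179 0.0227 0.0324]
   tip [(0.97, array([190. , 219.4]))]
  TRI (array([0.5121, 0.2876, 0.0007]), np.float64(0.00682471015599869))
```

View pics/crop_g.png

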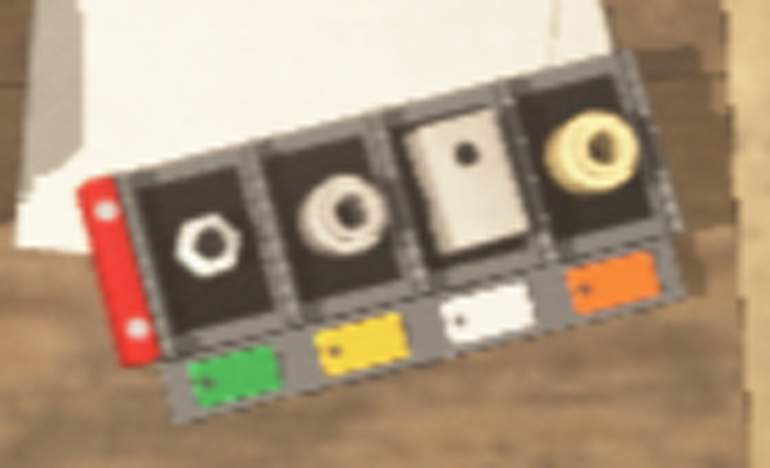

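View pics/crop_b.png

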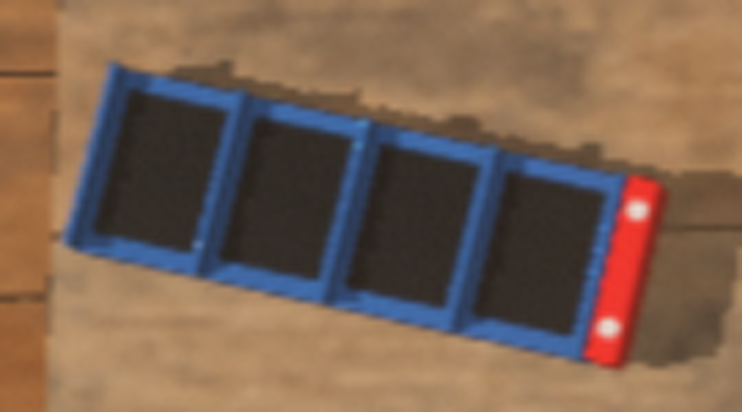

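Crops: the grey rack's parts are clear, and the four dark blue inlays are unobstructed. I'll get part positions from top-face depth and place positions from the inlays, then cross-check with the scene camera.

```bash
cat > m.py <<'E'
from h import *
np.set_printoptions(precision=4,suppress=True)
def full(f):
    v,u=np.mgrid[0:480,0:640]; z=f['range_z']; F=foc(f)
    P=np.stack([(u-f['cx'])/F*z,(v-f['cy'])/F*z,z],-1)
    return (P-f['t'])@f['R']
def inlays(f):
    hsv=cv2.cvtColor(f['image'],cv2.COLOR_RGB2HSV)
    m=((hsv[...,2]<75)).astype(np.uint8); X=full(f)
    m&=(X[...,0]>.40)&(X[...,0]<.62)&(X[...,1]>.15)&(X[...,1]<.42)&(X[...,2]<.035)&(hsv[...,1]<140)
    n,lab,st,c=cv2.connectedComponentsWithStats(m)
    o=[]
    for i in range(1,n):
        if st[i,4]>80:
            ys,xs=np.nonzero(lab==i); W=np.array([atz(f,(a,b),.022)[:2] for a,b in zip(xs,ys)])
            rc=cv2.minAreaRect((W*1000).astype(np.float32))
            o.append((np.r_[W.mean(0),np.median(X[lab==i][:,2])],np.array(rc[0])/1000,rc[1],rc[2],st[i,4]))
    return o
E
python3 - <<'E'
from m import *
F={n:r.grab_frame(n) for n in('scene','top')}
for n in F:
    print(n)
    for o in inlays(F[n]): print(o)
f=F['top'];X=full(f);S=full(F['scene'])
appr={'nut':(.4385,-.212,.028),'steel_bushing':(.449,-.2625,.047),'block':(.4617,-.3103,.042),'brass_bushing':(.4712,-.3591,.047)}
ys=[]
for k,(x,y,z0) in appr.items():
    for nm,Y in(('top',X),('scene',S)):
        m=(np.hypot(Y[...,0]-x,Y[...,1]-y)<(.034 if k=='block' else .02))&(Y[...,2]>z0)&(Y[...,2]<.07)
        P=Y[m]
        if k=='block': m&=abs(Y[...,1]-y)<.03; P=Y[m]
        print(k,nm,len(P),P.mean(0),'bbox mid',(P.min(0)+P.max(0))/2,'zpct',np.percentile(P[:,2],[10,50,90]),cv2.minAreaRect((P[:,:2]*1000).astype(np.float32)))
for nm,Y,box in(('grey',X,(.36,.56,-.42,-.16)),('blue',X,(.40,.62,.15,.42))):
    m=(Y[...,0]>box[0])&(Y[...,0]<box[1])&(Y[...,1]>box[2])&(Y[...,1]<box[3])&(Y[...,2]>.008)
    print(nm,cv2.minAreaRect((Y[m][:,:2]*1000).astype(np.float32)))
    h=np.histogram(Y[m][:,2],bins=np.arange(.005,.06,.003));print(h[0])
im=f['image'].astype(int);red=(im[...,0]>170)&(im[...,1]<80)&(im[...,2]<80)
for box in((.36,.56,-.42,-.16),(.40,.62,.15,.42)):
    m=red&(X[...,0]>box[0])&(X[...,0]<box[1])&(X[...,1]>box[2])&(X[...,1]<box[3])&(X[...,2]>.026); print('red',m.sum(),X[m].mean(0),cv2.minAreaRect((X[m][:,:2]*1000).astype(np.float32)))
for t,cond in {'or':(im[...,0]>200)&(im[...,1]>80)&(im[...,1]<150)&(im[...,2]<80),'gr':(im[...,1]>130)&(im[...,0]<100)}.items():
    m=cond&(X[...,0]<.45)&(X[...,0]>.36)&(X[...,1]<-.16)&(X[...,1]>-.42); print(t,m.sum(),X[m].mean(0))
E
```

```text
scene
(array([0.4936, 0.2139, 0.0204]), array([0.4942, 0.2135]), (38.86832046508789, 58.40403366088867), 76.94896697998047, np.int32(220))
(array([0.5051, 0.2649, 0.0202]), array([0.5057, 0.2645]), (39.55224609375, 57.67247772216797), 76.94903564453125, np.int32(235))
top
(array([0.5315, 0.3659, 0.0222]), array([0.5317, 0.3659]), (40.49044418334961, 59.62163162231445), 77.55121612548828, np.int32(484))
(array([0.5197, 0.3153, 0.0223]), array([0.5197, 0.3151]), (40.76030731201172, 59.557090759277344), 76.58171844482422, np.int32(484))
(array([0.5082, 0.2647, 0.0221]), array([0.5081, 0.2644]), (40.8419075012207, 59.47908020019531), 77.1622314453125, np.int32(491))
(array([0.4963, 0.2139, 0.0222]), array([0.4963, 0.2137]), (40.66367721557617, 59.412933349609375), 76.84333801269531, np.int32(492))
nut top 91 [ 0.4382 -0.2123  0.0333] bbox mid [ 0.437  -0.2123  0.0337] zpct [0.0308 0.0335 0.0357] ((437.3067626953125, -212.52687072753906), (23.369810104370117, 22.542722702026367), 15.362010955810547)
nut scene 32 [ 0.4358 -0.2102  0.032 ] bbox mid [ 0.4378 -0.2133  0.032 ] zpct [0.0293 0.0
[... 1419 characters left out ...]
7004394531), (198.61326599121094, 243.17123413085938), 0.7556384801864624)
[   0  986  520  467  527 1049  645  254  306  274   77   34  105  197
  165   85   30    1]
blue ((494.1448974609375, 284.88250732421875), (227.94459533691406, 113.8398208618164), 76.9398422241211)
[   0    7   13   61  505 1371  914  256  243  222   33    1    0    0
    0    0    0    0]
red 154 [ 0.4274 -0.1766  0.0314] ((428.3183288574219, -176.75469970703125), (72.11337280273438, 13.179410934448242), 13.505702018737793)
red 158 [0.4876 0.1782 0.0316] ((488.3896484375, 178.45315551757812), (13.965510368347168, 74.77501678466797), 76.50505828857422)
or 123 [ 0.424  -0.3721  0.0156]
gr 115 [ 0.3883 -0.2238  0.0156]
```

```bash
cat > go.py <<'E'
import sys
from h import *
from scipy.spatial.transform import Rotation as Ro
np.set_printoptions(precision=4,suppress=True)
def go(x,y,z,jaw):
    s=r.read_state(); R=Ro.from_quat(s['eef_rot']).as_matrix()
    d=R.T@(np.array([x,y,z])-s['tool_pos'])*1000
    a=np.degrees(np.arctan2(R[1,1],R[0,1])); e=(jaw-a+90)%180-90
    # tool tilt
    print('t%.2f'%s['t'],'pos',s['tool_pos'],'jaw %.1f'%a,'tilt',R[:,0],'F',s['ft_force'],'w%.4f'%s['width'])
    print('slide',np.round(d,1),'|d| %.0f rows %.1f'%(np.linalg.norm(d),np.linalg.norm(d)/41.7),'spin %.1f'%(-e))
if __name__=='__main__': 
    for i in range(1,len(sys.argv),4): go(*map(float,sys.argv[i:i+4]))
E
python3 go.py .46 .27 .25 0 .438 -.212 .12 13.5
```

```text
t2.30 pos [0.1708 0.6012 0.2533] jaw 74.1 tilt [-0.     -0.0001 -1.    ] F [-0.2829 -0.1764  0.3925] w0.0857
slide [   3.3 -239.6  368.7] |d| 440 rows 10.5 spin 74.1
t2.30 pos [0.1708 0.6012 0.2533] jaw 74.1 tilt [-0.     -0.0001 -1.    ] F [-0.2829 -0.1764  0.3925] w0.0857
slide [ 133.3 -709.2  479.3] |d| 866 rows 20.8 spin 60.6
```

Request:
arm_command:
  slide:
    - [3, -23, 35]
    - [3, -46, 71]
    - [3, -68, 105]
    - [3, -91, 140]
    - [3, -114, 175]
  spin: [7, 14, 21, 28, 35]
  grip: [100, 100, 100, 100, 100]
  grip_force: 40

```text
t: 2.72
tool_pos: [0.3086, 0.4425, 0.2505]
eef_rot: [0.306, 0.638, -0.305, 0.638]
ft_force: [1.4, 1.4, 0.9]
width: 0.0853
```

```bash
python3 go.py .46 .2 .25 13.5 
```

```text
t2.72 pos [0.3086 0.4425 0.2505] jaw 38.8 tilt [ 0.0001  0.0005 -1.    ] F [1.4184 1.4406 0.8507] w0.0853
slide [  0.4 -33.9 283.9] |d| 286 rows 6.9 spin 25.3
```

Request:
arm_command:
  slide:
    - [0, -5, 40]
    - [0, -10, 80]
    - [0, -14, 120]
    - [0, -19, 160]
    - [0, -24, 200]
  spin: [5, 10, 15, 20, 25]
  grip: [100, 100, 100, 100, 100]

```text
t: 3.13
tool_pos: [0.4159, 0.2699, 0.2507]
eef_rot: [0.438, 0.556, -0.437, 0.555]
ft_force: [0.5, 0.4, -0.3]
width: 0.0853
```

```bash
python3 go.py .436 -.212 .15 13.5 
```

```text
t3.13 pos [0.4159 0.2699 0.2507] jaw 13.6 tilt [ 0.0005  0.0011 -1.    ] F [ 0.4621  0.4368 -0.3165] w0.0853
slide [100.2 -93.5 473.3] |d| 493 rows 11.8 spin 0.1
```

Request:
arm_command:
  slide:
    - [4, -8, 40]
    - [8, -15, 80]
    - [12, -23, 120]
    - [16, -30, 160]
    - [20, -38, 200]
  spin: [0, 0, 0, 0, 0]
  grip: [100, 100, 100, 100, 100]

```text
t: 3.55
tool_pos: [0.4256, 0.0648, 0.2306]
eef_rot: [0.438, 0.556, -0.437, 0.556]
ft_force: [1.5, 0.2, -0.5]
width: 0.0854
```

Request:
arm_command:
  slide:
    - [4, -8, 40]
    - [8, -15, 80]
    - [12, -23, 120]
    - [16, -30, 160]
    - [20, -38, 200]
  spin: [0, 0, 0, 0, 0]
  grip: [100, 100, 100, 100, 100]

```text
t: 3.97
tool_pos: [0.4356, -0.1404, 0.2104]
eef_rot: [0.438, 0.555, -0.436, 0.556]
ft_force: [1.3, 0.1, 0.3]
width: 0.0854
```

```bash
python3 go.py .437 -.212 .10 13.5 .437 -.212 .046 13.5 
```

```text
t3.97 pos [ 0.4356 -0.1404  0.2104] jaw 13.6 tilt [ 0.002   0.0015 -1.    ] F [1.2542 0.1272 0.318 ] w0.0854
slide [110.3 -15.7  70. ] |d| 132 rows 3.2 spin 0.1
t3.97 pos [ 0.4356 -0.1404  0.2104] jaw 13.6 tilt [ 0.002   0.0015 -1.    ] F [1.2542 0.1272 0.318 ] w0.0854
slide [164.3 -15.8  70.1] |d| 179 rows 4.3 spin 0.1
```

Request:
arm_command:
  slide:
    - [20, -8, 35]
    - [40, -16, 70]
    - [70, -16, 70]
    - [100, -16, 70]
    - [110, -16, 70]
  spin: [0, 0, 0, 0, 0]
  grip: [100, 100, 100, 80, 80]

```text
t: 4.38
tool_pos: [0.4352, -0.212, 0.0972]
eef_rot: [0.438, 0.556, -0.437, 0.554]
ft_force: [-0.8, 1.3, -0.7]
width: 0.0685
```

```bash
python3 go.py .437 -.212 .046 13.5 
python3 - <<'E'
from h import *
f=r.grab_frame('top'); 
cv2.imwrite('pics/g1.png',cv2.resize(f['image'][190:300,360:530],None,fx=4.5,fy=4.5,interpolation=cv2.INTER_CUBIC)[:,:,::-1])
E
```

```text
t4.38 pos [ 0.4352 -0.212   0.0972] jaw 13.5 tilt [-0.0015  0.0026 -1.    ] F [-0.7866  1.2774 -0.6906] w0.0685
slide [51.2  1.8  0.5] |d| 51 rows 1.2 spin 0.0
```

View pics/g1.png

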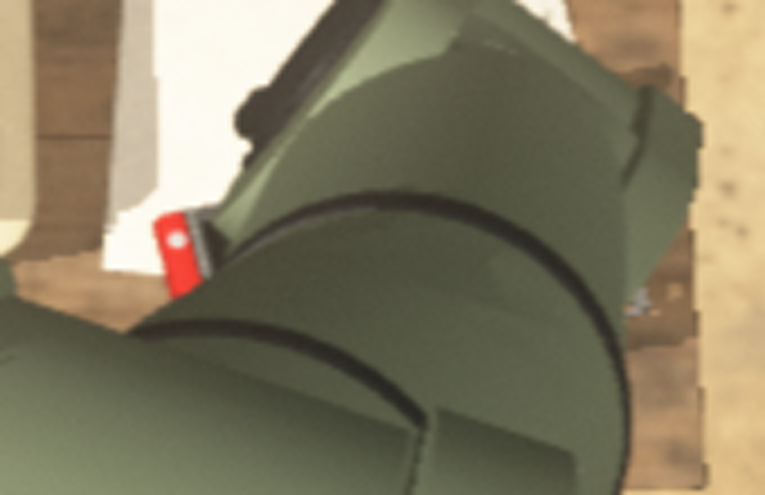

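The top view is blocked by the arm; only the red end shows, at about (180,250) in the crop. I'll lower now and rely on the scene view.

Request:
arm_command:
  slide:
    - [25, 2, 0]
    - [45, 2, 0]
    - [51, 2, 0]
    - [51, 2, 0]
    - [51, 2, 0]
  spin: [0, 0, 0, 0, 0]
  grip: [70, 70, 70, 60, 50]

```text
t: 4.85
tool_pos: [0.4376, -0.2111, 0.0476]
eef_rot: [0.438, 0.557, -0.437, 0.555]
ft_force: [-0.4, 0.4, 0.2]
width: 0.0429
```

```bash
python3 go.py .437 -.212 .046 13.5 
python3 - <<'E'
from h import *
f=r.grab_frame('scene'); 
cv2.imwrite('pics/s1.png',cv2.resize(f['image'][160:260,330:460],None,fx=6,fy=6,interpolation=cv2.INTER_CUBIC)[:,:,::-1])
E
```

```text
t4.85 pos [ 0.4376 -0.2111  0.0476] jaw 13.6 tilt [-0.0014  0.0027 -1.    ] F [-0.3525  0.4178  0.2467] w0.0429
slide [ 1.6 -0.8  0.8] |d| 2 rows 0.0 spin 0.1
```

View pics/s1.png

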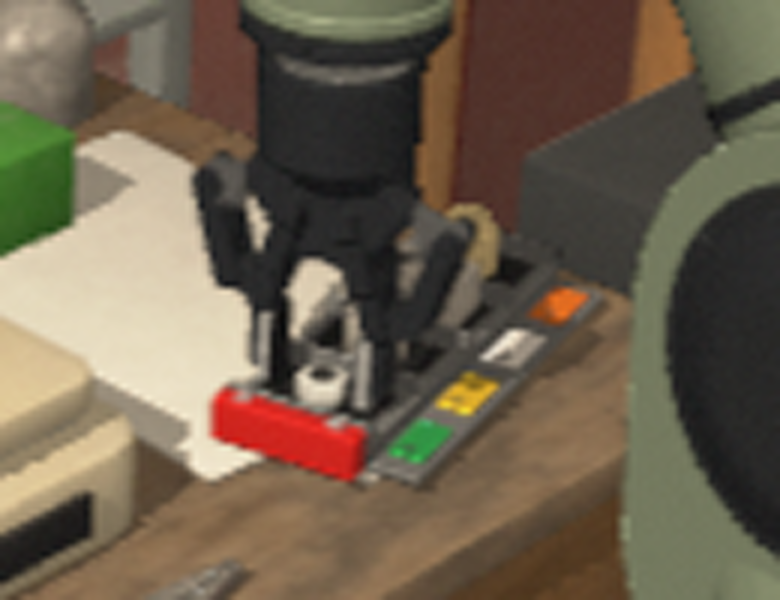

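The nut at (320,385) sits between the two pads at (262,350) and (368,375). Closing on it.

Request:
arm_command:
  slide:
    - [1, 0, 1]
    - [1, 0, 1]
    - [1, 0, 1]
    - [1, 0, 1]
    - [1, 0, 1]
  spin: [0, 0, 0, 0, 0]
  grip: [20, 10, 5, 5, 5]

```text
t: 5.32
tool_pos: [0.4388, -0.2125, 0.0481]
eef_rot: [0.438, 0.556, -0.437, 0.556]
ft_force: [-1.5, 0.9, 17.3]
width: 0.0197
```

```bash
python3 go.py .437 -.212 .20 13.5 
```

```text
t5.32 pos [ 0.4388 -0.2125  0.0481] jaw 13.6 tilt [ 0.0015  0.0018 -1.    ] F [-1.5145  0.9035 17.3184] w0.0197
slide [-151.9   -1.4   -1.1] |d| 152 rows 3.6 spin 0.1
```

```bash

python3 - <<'E'
from h import *
f=r.grab_frame('scene'); print(r.read_state()['ft_force'],r.read_state()['width'])
cv2.imwrite('pics/s2.png',cv2.resize(f['image'][160:260,330:460],None,fx=6,fy=6,interpolation=cv2.INTER_CUBIC)[:,:,::-1])
E
```

```text
[-1.47979521  1.13157734 17.22649863] 0.01925616082554292
```

View pics/s2.png

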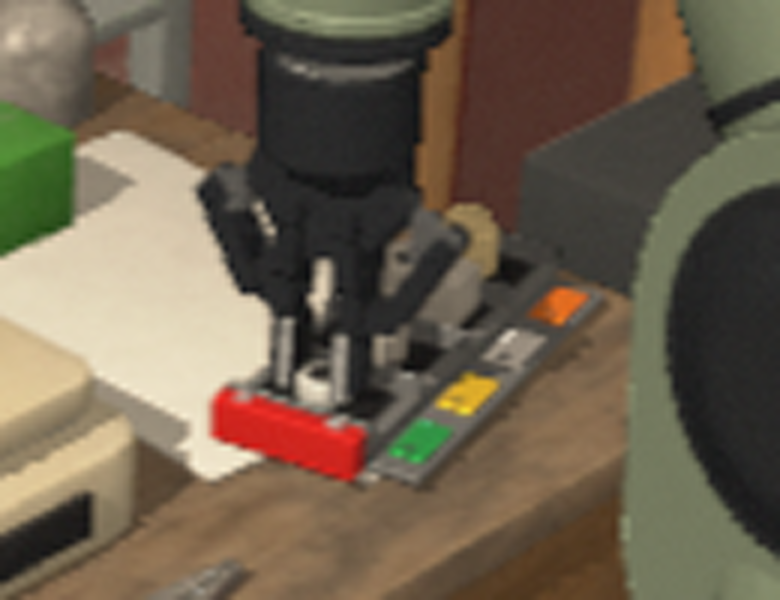

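The pads hold the nut at (318,385), with 17 N of upward push: the tips are on the floor. I'll ease up 2 mm and then lift.

Request:
arm_command:
  slide:
    - [-2, -1, -1]
    - [-2, -1, -1]
    - [-2, -1, -1]
    - [-2, -1, -1]
    - [-2, -1, -1]
  spin: [0, 0, 0, 0, 0]
  grip: [5, 5, 5, 5, 5]

```text
t: 5.78
tool_pos: [0.4376, -0.2117, 0.0501]
eef_rot: [0.438, 0.556, -0.436, 0.556]
ft_force: [-0.6, 0.4, -0.8]
width: 0.0199
```

```bash
python3 go.py .437 -.212 .20 13.5 
python3 - <<'E'
from h import *
f=r.grab_frame('scene')
cv2.imwrite('pics/s3.png',cv2.resize(f['image'][160:260,330:460],None,fx=6,fy=6,interpolation=cv2.INTER_CUBIC)[:,:,::-1])
E
```

```text
t5.78 pos [ 0.4376 -0.2117  0.0501] jaw 13.6 tilt [ 0.0014  0.0019 -1.    ] F [-0.6102  0.4214 -0.8105] w0.0199
slide [-149.9   -0.4   -0.1] |d| 150 rows 3.6 spin 0.1
```

View pics/s3.png

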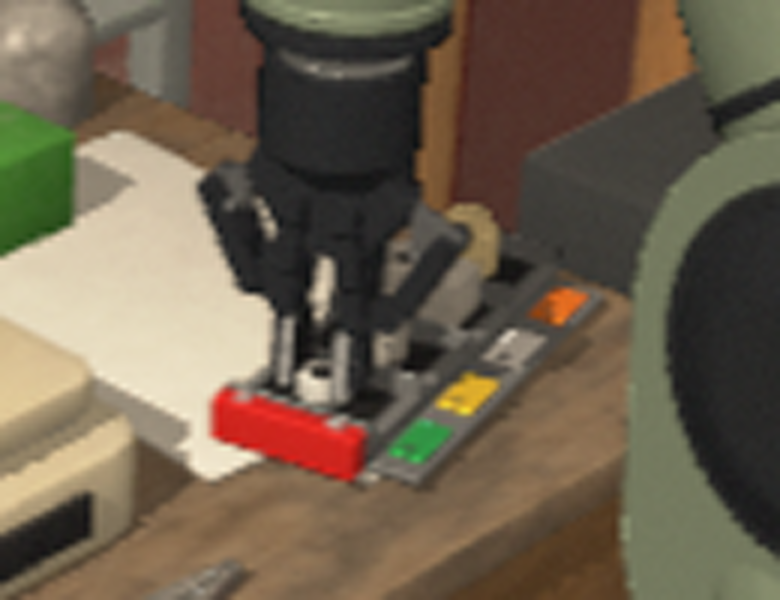

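The force is back to zero and the grip holds. Lift and carry.

Request:
arm_command:
  slide:
    - [-30, 0, 0]
    - [-65, 0, 0]
    - [-100, 0, 0]
    - [-110, 0, -30]
    - [-110, 0, -70]
  spin: [0, 0, 0, 0, 0]
  grip: [5, 5, 5, 5, 5]

```text
t: 6.25
tool_pos: [0.4223, -0.1455, 0.1626]
eef_rot: [0.44, 0.553, -0.437, 0.556]
ft_force: [0.3, 2.0, -0.4]
width: 0.0198
```

```bash
python3 go.py .496 .214 .155 -13
python3 - <<'E'
from h import *
f=r.grab_frame('scene')
cv2.imwrite('pics/s4.png',cv2.resize(f['image'][120:260,300:460],None,fx=5,fy=4.2,interpolation=cv2.INTER_CUBIC)[:,:,::-1])
E
```

```text
t6.25 pos [ 0.4223 -0.1455  0.1626] jaw 13.4 tilt [ 0.0064  0.0003 -1.    ] F [ 0.2667  1.9778 -0.444 ] w0.0198
slide [   8.1  154.8 -332.8] |d| 367 rows 8.8 spin 26.4
```

View pics/s4.png

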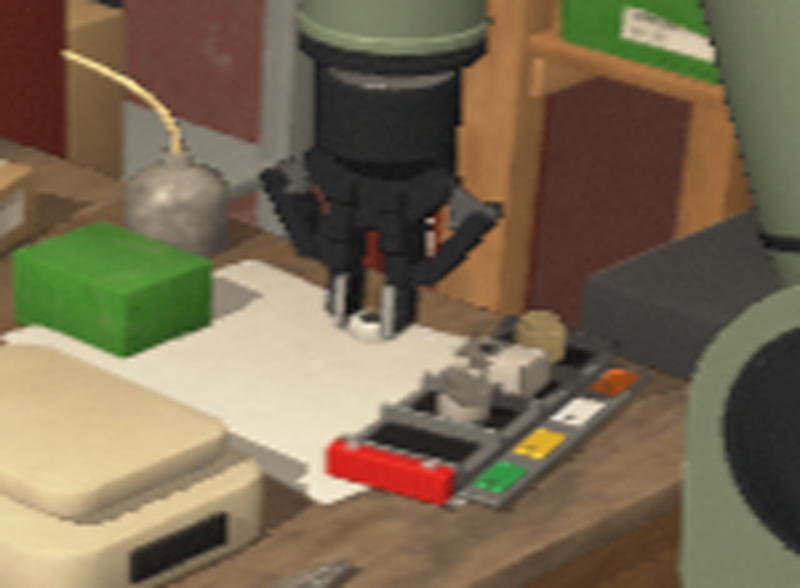

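The nut is held level at the tips (372,322); its old place is empty. On to the blue red-end place.

Request:
arm_command:
  slide:
    - [4, 17, -36]
    - [4, 34, -73]
    - [4, 51, -110]
    - [4, 68, -147]
    - [4, 85, -184]
  spin: [3, 6, 9, 12, 15]
  grip: [5, 5, 5, 5, 5]

```text
t: 6.72
tool_pos: [0.4578, 0.0631, 0.1577]
eef_rot: [0.507, 0.495, -0.504, 0.493]
ft_force: [1.9, -0.5, -0.2]
width: 0.0197
```

```bash
python3 go.py .496 .214 .14 -13
```

```text
t6.72 pos [0.4578 0.0631 0.1577] jaw -1.3 tilt [ 0.0011  0.0049 -1.    ] F [ 1.8944 -0.5115 -0.1886] w0.0197
slide [  18.5   34.6 -151.6] |d| 157 rows 3.8 spin 11.7
```

Request:
arm_command:
  slide:
    - [0, 9, -38]
    - [0, 18, -76]
    - [5, 26, -115]
    - [10, 35, -152]
    - [18, 35, -152]
  spin: [3, 6, 9, 12, 12]
  grip: [5, 5, 5, 5, 5]

```text
t: 7.13
tool_pos: [0.4969, 0.2223, 0.1398]
eef_rot: [0.556, 0.441, -0.552, 0.438]
ft_force: [-1.6, 1.3, -0.7]
width: 0.0195
```

```bash
python3 go.py .496 .214 .056 -13
```

```text
t7.13 pos [0.4969 0.2223 0.1398] jaw -13.1 tilt [ 0.0021  0.0074 -1.    ] F [-1.616   1.3286 -0.7148] w0.0195
slide [83.8  0.9  9. ] |d| 84 rows 2.0 spin -0.1
```

Request:
arm_command:
  slide:
    - [10, 1, 8]
    - [40, 1, 8]
    - [70, 1, 8]
    - [84, 1, 8]
    - [84, 1, 8]
  spin: [0, 0, 0, 0, 0]
  grip: [5, 5, 5, 5, 5]

```text
t: 7.55
tool_pos: [0.4947, 0.213, 0.0528]
eef_rot: [0.554, 0.441, -0.553, 0.438]
ft_force: [-0.7, 0.9, -0.1]
width: 0.02
```

```bash
python3 go.py .496 .214 .050 -13
```

```text
t7.55 pos [0.4947 0.213  0.0528] jaw -13.1 tilt [-0.0021  0.0048 -1.    ] F [-0.6989  0.9488 -0.1191] w0.0200
slide [ 2.8  1.1 -1.3] |d| 3 rows 0.1 spin -0.1
```

Request:
arm_command:
  slide:
    - [2, 1, -1]
    - [2, 1, -1]
    - [2, 1, -1]
    - [2, 1, -1]
    - [2, 1, -1]
  spin: [0, 0, 0, 0, 0]
  grip: [5, 5, 5, 5, 5]

```text
t: 7.97
tool_pos: [0.4962, 0.214, 0.0516]
eef_rot: [0.555, 0.441, -0.553, 0.438]
ft_force: [-1.2, 0.5, -0.4]
width: 0.0198
```

```bash
python3 go.py .496 .214 .050 -13
python3 - <<'E'
from h import *
f=r.grab_frame('scene')
cv2.imwrite('pics/s5.png',cv2.resize(f['image'][210:340,150:310],None,fx=5,fy=4.5,interpolation=cv2.INTER_CUBIC)[:,:,::-1])
E
```

```text
t7.97 pos [0.4962 0.214  0.0516] jaw -13.1 tilt [-0.001   0.0055 -1.    ] F [-1.1873  0.4593 -0.3546] w0.0198
slide [ 1.6 -0.2  0. ] |d| 2 rows 0.0 spin -0.1
```

View pics/s5.png

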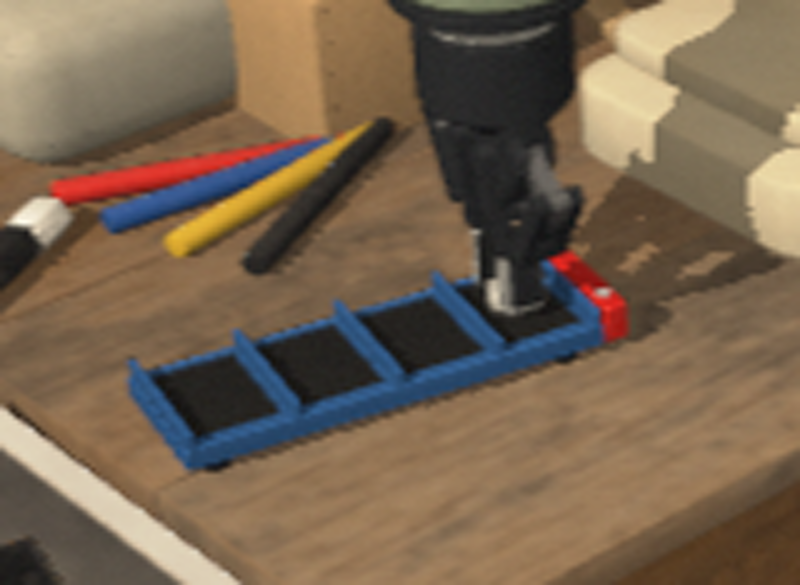

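The nut is in the last place at (515,300), by the red end and roughly centred. I'll lower it gently until there is contact.

Request:
arm_command:
  slide:
    - [1, 0, 0]
    - [2, 0, 0]
    - [3, 0, 0]
    - [3, 0, 0]
    - [3, 0, 0]
  spin: [0, 0, 0, 0, 0]
  grip: [5, 5, 5, 5, 5]

```text
t: 8.43
tool_pos: [0.4961, 0.214, 0.0484]
eef_rot: [0.555, 0.441, -0.553, 0.438]
ft_force: [0.1, 0.8, -0.5]
width: 0.0199
```

Request:
arm_command:
  slide:
    - [0.5, 0, 0]
    - [1, 0, 0]
    - [1, 0, 0]
    - [1, 0, 0]
    - [1, 0, 0]
  spin: [0, 0, 0, 0, 0]
  grip: [5, 5, 5, 5, 5]

```text
t: 8.85
tool_pos: [0.4961, 0.214, 0.0481]
eef_rot: [0.555, 0.441, -0.553, 0.438]
ft_force: [-4.7, -1.4, 20.1]
width: 0.0194
```

Contact at the same height as in the pick. Back off slightly, open and lift.

Request:
arm_command:
  slide:
    - [-1, 0, 0]
    - [-1, 0, 0]
    - [-1, 0, 0]
    - [-1, 0, 0]
    - [-1, 0, 0]
  spin: [0, 0, 0, 0, 0]
  grip: [5, 30, 60, 80, 90]

```text
t: 9.27
tool_pos: [0.4961, 0.214, 0.049]
eef_rot: [0.555, 0.442, -0.553, 0.438]
ft_force: [-0.3, 0.3, -0.6]
width: 0.0608
```

Request:
arm_command:
  slide:
    - [-15, 0, 0]
    - [-50, 0, 0]
    - [-90, 0, 0]
    - [-105, 0, 5]
    - [-105, 0, 40]
  spin: [0, 0, 0, 0, 0]
  grip: [90, 90, 90, 90, 90]

```text
t: 9.68
tool_pos: [0.4892, 0.1792, 0.1567]
eef_rot: [0.556, 0.443, -0.549, 0.439]
ft_force: [0.7, 1.2, -0.6]
width: 0.0768
```

```bash
python3 go.py .449 -.264 .15 13.5
python3 - <<'E'
from h import *
f=r.grab_frame('scene')
cv2.imwrite('pics/s6.png',cv2.resize(f['image'][210:340,150:310],None,fx=5,fy=4.5,interpolation=cv2.INTER_CUBIC)[:,:,::-1])
E
```

```text
t9.68 pos [0.4892 0.1792 0.1567] jaw -12.8 tilt [ 0.0038  0.01   -0.9999] F [ 0.6798  1.1957 -0.6293] w0.0768
slide [  2.2  58.9 441.1] |d| 445 rows 10.7 spin -26.3
```

View pics/s6.png

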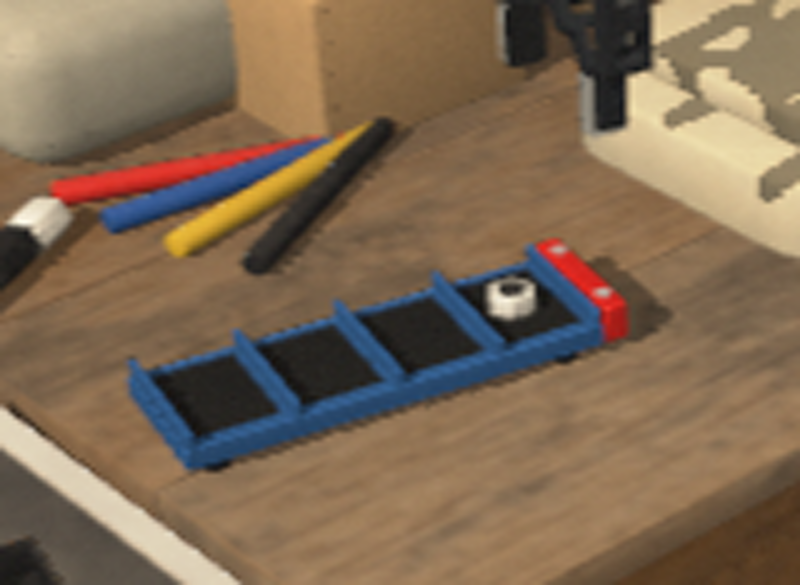

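The nut lies flat at (512,298) in the red-end place. Next is the steel bushing.

Request:
arm_command:
  slide:
    - [0, 5, 40]
    - [0, 10, 80]
    - [0, 15, 120]
    - [0, 21, 160]
    - [0, 26, 200]
  spin: [-3, -6, -9, -12, -15]
  grip: [90, 90, 90, 90, 90]

```text
t: 10.15
tool_pos: [0.4655, -0.0332, 0.1543]
eef_rot: [0.493, 0.509, -0.49, 0.507]
ft_force: [1.0, 0.2, -0.1]
width: 0.0771
```

```bash
python3 go.py .449 -.264 .15 13.5
python3 - <<'E'
from m import *
f=r.grab_frame('top');X=full(f)
z=X[200,320]; print('scale',X[190:220,310:340].reshape(-1,3).mean(0))
m=(np.hypot(X[...,0]-.496,X[...,1]-.214)<.022)&(X[...,2]>.028)&(X[...,2]<.06); P=X[m]; print('nut',len(P),P.mean(0),cv2.minAreaRect((P[:,:2]*1000).astype(np.float32)))
cv2.imwrite('pics/t6.png',cv2.resize(f['image'][180:255,125:260],None,fx=5.5,fy=5.5,interpolation=cv2.INTER_CUBIC)[:,:,::-1])
E
```

```text
t10.15 pos [ 0.4655 -0.0332  0.1543] jaw 1.9 tilt [ 0.0007  0.0052 -1.    ] F [ 1.0171  0.2407 -0.0751] w0.0771
slide [  3.  -24.3 230.1] |d| 231 rows 5.5 spin -11.6
scale [ 0.4316 -0.005   0.5998]
nut 90 [0.4961 0.2142 0.0338] ((498.9003601074219, 217.3162841796875), (30.882709503173828, 21.519695281982422), 44.8396110534668)
```

View pics/t6.png

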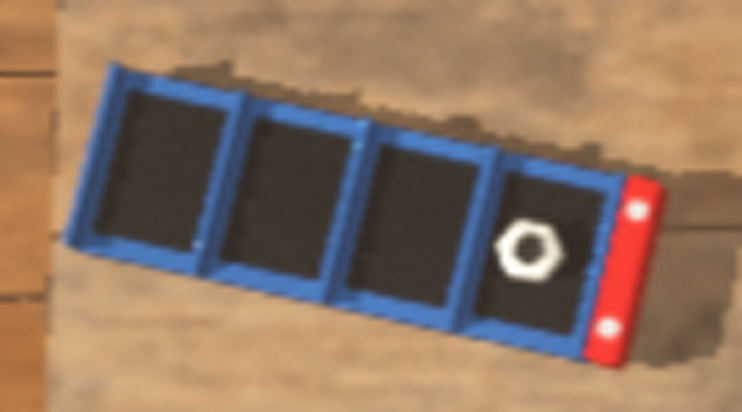

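The nut is at (530,248) in the crop. After parallax it is within about 1 mm of the middle of its inlay. Continue.

Request:
arm_command:
  slide:
    - [0, -4, 40]
    - [0, -8, 80]
    - [0, -12, 120]
    - [0, -17, 160]
    - [0, -21, 200]
  spin: [-3, -6, -9, -12, -12]
  grip: [90, 90, 90, 90, 90]

```text
t: 10.62
tool_pos: [0.4488, -0.2408, 0.1542]
eef_rot: [0.437, 0.557, -0.435, 0.556]
ft_force: [0.6, 0.5, 0.0]
width: 0.0769
```

```bash
python3 go.py .449 -.264 .10 13.5
```

```text
t10.62 pos [ 0.4488 -0.2408  0.1542] jaw 13.8 tilt [ 0.0011  0.0025 -1.    ] F [0.5702 0.5429 0.0456] w0.0769
slide [54.1 -5.4 22.7] |d| 59 rows 1.4 spin 0.3
```

Request:
arm_command:
  slide:
    - [10, -5, 22]
    - [40, -5, 23]
    - [75, -5, 23]
    - [101, -5, 23]
    - [104, -5, 23]
  spin: [0, 0, 0, 0, 0]
  grip: [90, 90, 90, 90, 80]

```text
t: 11.03
tool_pos: [0.4476, -0.2631, 0.0463]
eef_rot: [0.437, 0.559, -0.436, 0.554]
ft_force: [-1.4, 0.7, -1.2]
width: 0.0686
```

```bash
python3 go.py .449 -.2645 .050 13.5
```

```text
t11.03 pos [ 0.4476 -0.2631  0.0463] jaw 13.8 tilt [-0.0041  0.0049 -1.    ] F [-1.3985  0.6572 -1.156 ] w0.0686
slide [-3.7  1.   1.7] |d| 4 rows 0.1 spin 0.3
```

Request:
arm_command:
  slide:
    - [-4, 1, 1.5]
    - [-4, 1, 1.5]
    - [-4, 1, 1.5]
    - [-4, 1, 1.5]
    - [-4, 1, 1.5]
  spin: [0, 0, 0, 0, 0]
  grip: [60, 45, 20, 15, 15]

```text
t: 11.45
tool_pos: [0.4499, -0.2646, 0.0521]
eef_rot: [0.437, 0.558, -0.436, 0.555]
ft_force: [-2.7, 1.6, 8.3]
width: 0.0281
```

Request:
arm_command:
  slide:
    - [0, 0, 0]
    - [0, 0, 0]
    - [0, 0, 0]
    - [0, 0, 0]
    - [0, 0, 0]
  spin: [0, 0, 0, 0, 0]
  grip: [10, 5, 5, 5, 5]

```text
t: 11.87
tool_pos: [0.45, -0.2646, 0.0522]
eef_rot: [0.437, 0.558, -0.435, 0.555]
ft_force: [-0.4, 0.4, -1.2]
width: 0.028
```

```bash
python3 go.py .449 -.2645 .15 13.5
python3 - <<'E'
from h import *
f=r.grab_frame('scene')
cv2.imwrite('pics/s7.png',cv2.resize(f['image'][160:260,330:460],None,fx=6,fy=6,interpolation=cv2.INTER_CUBIC)[:,:,::-1])
E
```

```text
t11.87 pos [ 0.45   -0.2646  0.0522] jaw 13.8 tilt [-0.0015  0.0038 -1.    ] F [-0.441   0.4497 -1.2332] w0.0280
slide [-97.8  -1.   -0.7] |d| 98 rows 2.3 spin 0.3
```

View pics/s7.png

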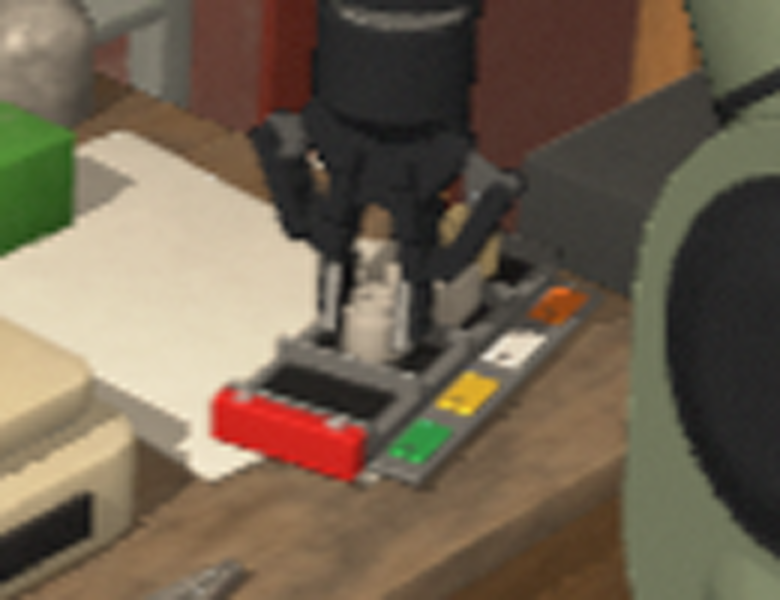

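Width reads 28 mm (the sensor read about 2 mm low on the nut too), so the pads hold the 30 mm part, upright at (375,310). Lift and carry.

Request:
arm_command:
  slide:
    - [-30, 0, 0]
    - [-65, 0, 0]
    - [-100, 0, 0]
    - [-115, 0, -30]
    - [-115, 0, -70]
  spin: [0, 0, 0, 0, 0]
  grip: [5, 5, 5, 5, 5]

```text
t: 12.33
tool_pos: [0.4346, -0.1991, 0.1704]
eef_rot: [0.439, 0.555, -0.436, 0.556]
ft_force: [1.3, 0.9, -0.3]
width: 0.028
```

```bash
python3 go.py .508 .2647 .165 -13
python3 - <<'E'
from h import *
f=r.grab_frame('scene')
cv2.imwrite('pics/s8.png',cv2.resize(f['image'][120:260,300:460],None,fx=5,fy=4.2,interpolation=cv2.INTER_CUBIC)[:,:,::-1])
E
```

```text
t12.33 pos [ 0.4346 -0.1991  0.1704] jaw 13.6 tilt [ 0.0039  0.0015 -1.    ] F [ 1.2595  0.9335 -0.3065] w0.0280
slide [   6.4  180.3 -433.6] |d| 470 rows 11.3 spin 26.6
```

View pics/s8.png

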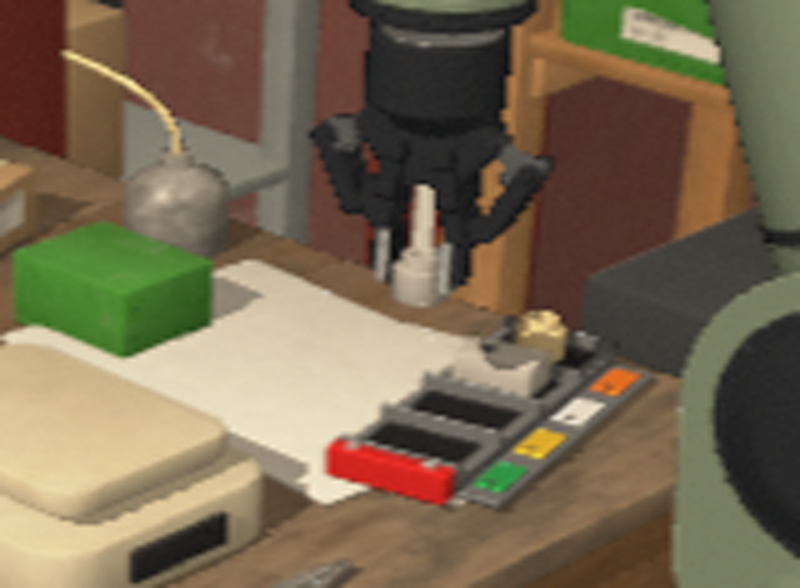

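The bushing hangs upright at (418,275). Carry it across.

Request:
arm_command:
  slide:
    - [0, 16, -38]
    - [0, 32, -77]
    - [0, 48, -115]
    - [0, 64, -154]
    - [0, 80, -192]
  spin: [3, 6, 9, 12, 15]
  grip: [5, 5, 5, 5, 5]

```text
t: 12.8
tool_pos: [0.4621, 0.0112, 0.1697]
eef_rot: [0.507, 0.497, -0.504, 0.493]
ft_force: [1.1, -0.2, -0.9]
width: 0.028
```

```bash
python3 go.py .508 .2647 .16 -13
```

```text
t12.80 pos [0.4621 0.0112 0.1697] jaw -1.2 tilt [-0.0012  0.0071 -1.    ] F [ 1.0597 -0.1876 -0.9411] w0.0280
slide [  11.4   40.7 -254.3] |d| 258 rows 6.2 spin 11.8
```

Request:
arm_command:
  slide:
    - [0, 6, -39]
    - [0, 12, -79]
    - [0, 19, -118]
    - [0, 25, -157]
    - [0, 31, -196]
  spin: [3, 6, 9, 12, 12]
  grip: [5, 5, 5, 5, 5]

```text
t: 13.22
tool_pos: [0.4968, 0.2088, 0.1709]
eef_rot: [0.556, 0.441, -0.554, 0.436]
ft_force: [1.9, 0.1, -0.7]
width: 0.0283
```

```bash
python3 go.py .508 .2647 .06 -13
```

```text
t13.22 pos [0.4968 0.2088 0.1709] jaw -13.3 tilt [-0.0015  0.0069 -1.    ] F [ 1.8902  0.1262 -0.7211] w0.0283
slide [111.2  -1.6 -56.3] |d| 125 rows 3.0 spin -0.3
```

Request:
arm_command:
  slide:
    - [0, -1, -35]
    - [5, -1, -56]
    - [40, -1, -56]
    - [80, -1, -56]
    - [100, -1, -56]
  spin: [0, 0, 0, 0, 0]
  grip: [5, 5, 5, 5, 5]

```text
t: 13.63
tool_pos: [0.5069, 0.2642, 0.0675]
eef_rot: [-0.554, -0.441, 0.555, -0.436]
ft_force: [-0.1, -0.4, -1.1]
width: 0.0284
```

```bash
python3 go.py .508 .2647 .056 -13
```

```text
t13.63 pos [0.5069 0.2642 0.0675] jaw -13.3 tilt [-0.0044  0.0051 -1.    ] F [-0.1197 -0.449  -1.1277] w0.0284
slide [11.5  1.1 -0.7] |d| 12 rows 0.3 spin -0.3
```

Request:
arm_command:
  slide:
    - [6, 1, 0]
    - [11, 1, 0]
    - [12, 1, 0]
    - [13, 1, 0]
    - [13, 1, 0]
  spin: [0, 0, 0, 0, 0]
  grip: [5, 5, 5, 5, 5]

```text
t: 14.05
tool_pos: [0.5084, 0.2643, 0.0557]
eef_rot: [0.555, 0.441, -0.554, 0.436]
ft_force: [0.0, 0.5, -0.5]
width: 0.0278
```

```bash
python3 go.py .508 .2647 .050 -13
```

```text
t14.05 pos [0.5084 0.2643 0.0557] jaw -13.3 tilt [-0.003   0.0062 -1.    ] F [ 0.0319  0.5252 -0.4505] w0.0278
slide [ 5.7 -0.4 -0.2] |d| 6 rows 0.1 spin -0.3
```

Request:
arm_command:
  slide:
    - [1, 0, 0]
    - [2, 0, 0]
    - [3, 0, 0]
    - [3, 0, 0]
    - [3, 0, 0]
  spin: [0, 0, 0, 0, 0]
  grip: [5, 5, 5, 5, 5]

```text
t: 14.47
tool_pos: [0.5083, 0.2644, 0.0527]
eef_rot: [0.555, 0.441, -0.554, 0.436]
ft_force: [0.1, -0.1, -1.6]
width: 0.028
```

Request:
arm_command:
  slide:
    - [0.5, 0, 0]
    - [1, 0, 0]
    - [1, 0, 0]
    - [1, 0, 0]
    - [1, 0, 0]
  spin: [0, 0, 0, 0, 0]
  grip: [5, 5, 5, 5, 5]

```text
t: 14.88
tool_pos: [0.5084, 0.2644, 0.0521]
eef_rot: [0.555, 0.441, -0.554, 0.436]
ft_force: [-2.5, -2.2, 7.7]
width: 0.028
```

Contact at 0.052 m, the same height as at the pick. Release and lift.

Request:
arm_command:
  slide:
    - [0, 0, 0]
    - [0, 0, 0]
    - [0, 0, 0]
    - [0, 0, 0]
    - [0, 0, 0]
  spin: [0, 0, 0, 0, 0]
  grip: [20, 40, 60, 80, 90]

```text
t: 15.3
tool_pos: [0.5084, 0.2644, 0.052]
eef_rot: [0.555, 0.441, -0.554, 0.436]
ft_force: [-0.1, -0.3, -0.6]
width: 0.069
```

Request:
arm_command:
  slide:
    - [-15, 0, 0]
    - [-50, 0, 0]
    - [-90, 0, 0]
    - [-110, 0, 5]
    - [-110, 0, 40]
  spin: [0, 0, 0, 0, 0]
  grip: [90, 90, 90, 90, 90]

```text
t: 15.72
tool_pos: [0.5017, 0.2297, 0.1655]
eef_rot: [0.557, 0.443, -0.55, 0.438]
ft_force: [0.8, -0.1, 0.5]
width: 0.0767
```

```bash
python3 go.py .461 -.313 .16 14
python3 - <<'E'
from h import *
f=r.grab_frame('scene')
cv2.imwrite('pics/s9.png',cv2.resize(f['image'][210:340,150:310],None,fx=5,fy=4.5,interpolation=cv2.INTER_CUBIC)[:,:,::-1])
E
```

```text
t15.72 pos [0.5017 0.2297 0.1655] jaw -13.0 tilt [ 0.0029  0.0114 -0.9999] F [ 0.8106 -0.0782  0.4843] w0.0767
slide [ -0.8  82.1 538.1] |d| 544 rows 13.1 spin -27.0
```

View pics/s9.png

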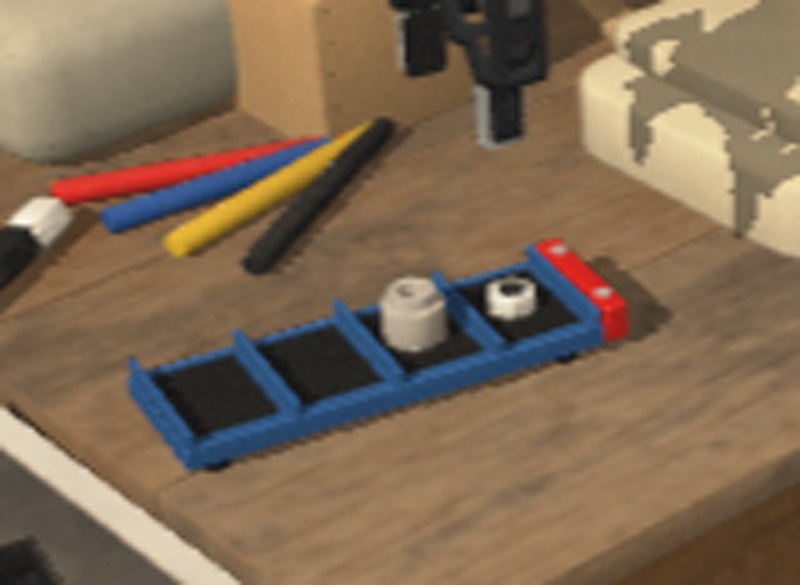

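The steel bushing stands upright at (415,315) in the second place. Next is the block.

Request:
arm_command:
  slide:
    - [0, 6, 40]
    - [0, 12, 80]
    - [0, 18, 120]
    - [0, 24, 160]
    - [0, 30, 200]
  spin: [-3, -6, -9, -12, -15]
  grip: [100, 100, 100, 100, 100]

```text
t: 16.18
tool_pos: [0.4815, 0.0161, 0.1626]
eef_rot: [0.494, 0.509, -0.491, 0.506]
ft_force: [1.0, -0.8, -0.9]
width: 0.0856
```

```bash
python3 go.py .461 -.313 .16 14
python3 - <<'E'
from m import *
f=r.grab_frame('top');X=full(f)
m=(np.hypot(X[...,0]-.508,X[...,1]-.2645)<.02)&(X[...,2]>.047)&(X[...,2]<.06); P=X[m]; print('steel',len(P),P.mean(0))
E
```

```text
t16.18 pos [0.4815 0.0161 0.1626] jaw 1.8 tilt [-0.0004  0.0062 -1.    ] F [ 0.9549 -0.8212 -0.9019] w0.0856
slide [  0.6 -30.7 328.4] |d| 330 rows 7.9 spin -12.2
steel 61 [0.5085 0.2638 0.0518]
```

Request:
arm_command:
  slide:
    - [0, -4, 40]
    - [0, -8, 80]
    - [0, -11, 120]
    - [0, -15, 160]
    - [0, -19, 200]
  spin: [-3, -6, -9, -12, -12]
  grip: [100, 100, 100, 100, 100]

```text
t: 16.65
tool_pos: [0.4668, -0.1916, 0.1624]
eef_rot: [0.438, 0.557, -0.436, 0.555]
ft_force: [1.0, -0.3, 0.2]
width: 0.0856
```

```bash
python3 go.py .461 -.313 .10 14
```

```text
t16.65 pos [ 0.4668 -0.1916  0.1624] jaw 13.7 tilt [ 0.0002  0.0034 -1.    ] F [ 0.9999 -0.3441  0.1717] w0.0856
slide [ 62.  -34.5 116.8] |d| 137 rows 3.3 spin -0.3
```

Request:
arm_command:
  slide:
    - [0, -12, 39]
    - [0, -24, 78]
    - [5, -34, 117]
    - [30, -35, 117]
    - [55, -35, 117]
  spin: [0, 0, 0, 0, 0]
  grip: [100, 100, 100, 100, 100]

```text
t: 17.07
tool_pos: [0.4602, -0.3162, 0.1068]
eef_rot: [0.439, 0.555, -0.437, 0.555]
ft_force: [-0.2, 1.0, -0.5]
width: 0.0851
```

```bash
python3 go.py .461 -.313 .049 14
```

```text
t17.07 pos [ 0.4602 -0.3162  0.1068] jaw 13.5 tilt [ 0.0017  0.0016 -1.    ] F [-0.1599  1.0322 -0.5429] w0.0851
slide [57.8  1.4 -2.9] |d| 58 rows 1.4 spin -0.5
```

Request:
arm_command:
  slide:
    - [20, 1, -3]
    - [40, 1, -3]
    - [55, 1, -3]
    - [57, 1, -3]
    - [57, 1, -3]
  spin: [0, 0, 0, 0, 0]
  grip: [100, 100, 100, 90, 80]

```text
t: 17.48
tool_pos: [0.4602, -0.3128, 0.0492]
eef_rot: [0.439, 0.555, -0.437, 0.555]
ft_force: [0.5, -0.0, 1.2]
width: 0.0686
```

```bash
python3 go.py .461 -.313 .049 14
python3 - <<'E'
from h import *
f=r.grab_frame('scene')
cv2.imwrite('pics/s10.png',cv2.resize(f['image'][160:260,330:460],None,fx=6,fy=6,interpolation=cv2.INTER_CUBIC)[:,:,::-1])
E
```

```text
t17.48 pos [ 0.4602 -0.3128  0.0492] jaw 13.4 tilt [ 0.0003  0.0022 -1.    ] F [ 0.5314 -0.0464  1.2375] w0.0686
slide [0.2 0.8 0.4] |d| 1 rows 0.0 spin -0.6
```

View pics/s10.png

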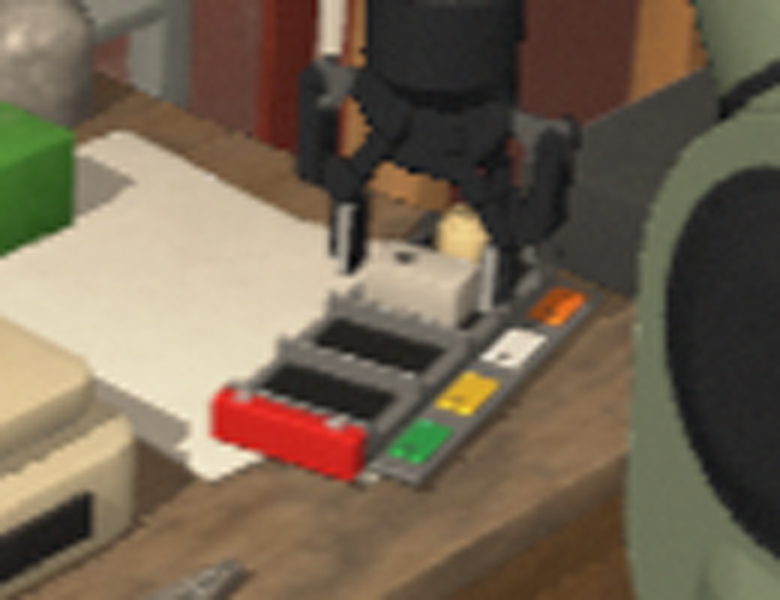

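The block at (415,280) is between the pads. Closing with more force because it's heavier.

Request:
arm_command:
  slide:
    - [0, 0, 0]
    - [0, 0, 0]
    - [0, 0, 0]
    - [0, 0, 0]
    - [0, 0, 0]
  spin: [0, 0, 0, 0, 0]
  grip: [60, 50, 40, 40, 40]
  grip_force: 60

```text
t: 17.95
tool_pos: [0.4612, -0.3133, 0.0515]
eef_rot: [0.439, 0.554, -0.437, 0.556]
ft_force: [-1.7, 1.9, 10.1]
width: 0.0485
```

Request:
arm_command:
  slide:
    - [0, 0, 0]
    - [0, 0, 0]
    - [-2, 0, 0]
    - [-4, 0, 0]
    - [-4, 0, 0]
  spin: [0, 0, 0, 0, 0]
  grip: [40, 40, 40, 40, 40]

```text
t: 18.37
tool_pos: [0.4614, -0.3134, 0.056]
eef_rot: [0.439, 0.554, -0.437, 0.556]
ft_force: [-0.6, -0.2, -2.7]
width: 0.0487
```

```bash
python3 go.py .461 -.313 .17 13.5
```

```text
t18.37 pos [ 0.4614 -0.3134  0.056 ] jaw 13.4 tilt [ 0.0037  0.0006 -1.    ] F [-0.5511 -0.2406 -2.6686] w0.0487
slide [-114.     0.2   -0.5] |d| 114 rows 2.7 spin -0.1
```

Request:
arm_command:
  slide:
    - [-25, 0, 0]
    - [-60, 0, 0]
    - [-95, 0, 0]
    - [-112, 0, -30]
    - [-112, 0, -65]
  spin: [0, 0, 0, 0, 0]
  grip: [40, 40, 40, 40, 40]

```text
t: 18.78
tool_pos: [0.4469, -0.2521, 0.1713]
eef_rot: [0.44, 0.551, -0.438, 0.557]
ft_force: [1.3, 0.9, -2.6]
width: 0.0488
```

```bash
python3 go.py .5195 .3155 .17 -13
python3 - <<'E'
from h import *
f=r.grab_frame('scene')
cv2.imwrite('pics/s11.png',cv2.resize(f['image'][120:260,300:460],None,fx=5,fy=4.2,interpolation=cv2.INTER_CUBIC)[:,:,::-1])
E
```

```text
t18.78 pos [ 0.4469 -0.2521  0.1713] jaw 13.3 tilt [ 0.0091 -0.0022 -1.    ] F [ 1.2956  0.865  -2.5909] w0.0488
slide [   0.7  200.8 -535.8] |d| 572 rows 13.7 spin 26.3
```

View pics/s11.png

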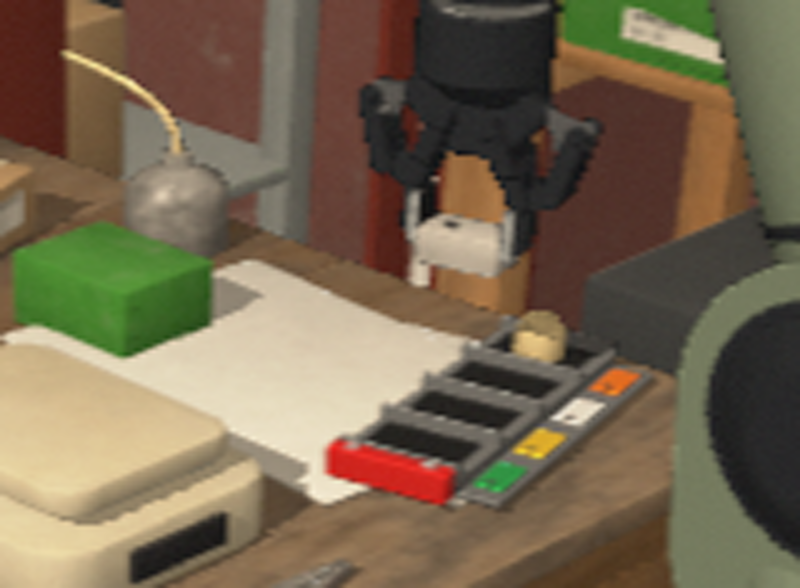

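The block is gripped level at (460,245). Carry.

Request:
arm_command:
  slide:
    - [0, 14, -38]
    - [0, 29, -77]
    - [0, 43, -115]
    - [0, 58, -154]
    - [0, 72, -192]
  spin: [2, 4, 6, 8, 10]
  grip: [40, 40, 40, 40, 40]

```text
t: 19.25
tool_pos: [0.4693, -0.0414, 0.17]
eef_rot: [0.487, 0.514, -0.483, 0.515]
ft_force: [1.8, -0.1, -3.1]
width: 0.0486
```

```bash
python3 go.py .5195 .3155 .17 -13
```

```text
t19.25 pos [ 0.4693 -0.0414  0.17  ] jaw 3.4 tilt [ 0.0048  0.0037 -1.    ] F [ 1.8344 -0.1467 -3.0805] w0.0486
slide [   1.5   71.5 -353.2] |d| 360 rows 8.6 spin 16.4
```

Request:
arm_command:
  slide:
    - [0, 8, -39]
    - [0, 16, -79]
    - [0, 24, -118]
    - [0, 32, -157]
    - [0, 40, -196]
  spin: [3, 6, 9, 12, 16]
  grip: [40, 40, 40, 40, 40]

```text
t: 19.67
tool_pos: [0.4972, 0.1589, 0.171]
eef_rot: [0.554, 0.442, -0.55, 0.442]
ft_force: [0.6, -0.9, -2.2]
width: 0.0488
```

```bash
python3 go.py .5195 .3155 .17 -13
```

```text
t19.67 pos [0.4972 0.1589 0.171 ] jaw -12.7 tilt [ 0.0048  0.0039 -1.    ] F [ 0.6134 -0.9375 -2.1698] w0.0488
slide [   1.7  -12.6 -157.7] |d| 158 rows 3.8 spin 0.3
```

Request:
arm_command:
  slide:
    - [0, -3, -39]
    - [0, -6, -79]
    - [0, -10, -118]
    - [10, -12, -157]
    - [40, -12, -157]
  spin: [0, 0, 0, 0, 0]
  grip: [40, 40, 40, 40, 40]

```text
t: 20.08
tool_pos: [0.5209, 0.3245, 0.1335]
eef_rot: [0.555, 0.445, -0.545, 0.443]
ft_force: [-1.1, 2.6, -3.0]
width: 0.0487
```

```bash
python3 go.py .5195 .3155 .062 -13
```

```text
t20.08 pos [0.5209 0.3245 0.1335] jaw -12.2 tilt [ 0.0091  0.0107 -0.9999] F [-1.0679  2.6104 -3.0379] w0.0487
slide [71.4  0.1  9.9] |d| 72 rows 1.7 spin 0.8
```

Request:
arm_command:
  slide:
    - [5, 0, 9]
    - [30, 0, 10]
    - [60, 0, 10]
    - [71, 0, 10]
    - [71, 0, 10]
  spin: [0, 0, 0, 0.5, 0.8]
  grip: [40, 40, 40, 40, 40]

```text
t: 20.5
tool_pos: [0.5185, 0.3141, 0.0608]
eef_rot: [0.557, 0.441, -0.55, 0.439]
ft_force: [-0.7, -0.9, -1.8]
width: 0.0484
```

```bash
python3 go.py .5195 .3155 .0565 -13
python3 - <<'E'
from h import *
f=r.grab_frame('scene')
cv2.imwrite('pics/s12.png',cv2.resize(f['image'][210:340,150:310],None,fx=5,fy=4.5,interpolation=cv2.INTER_CUBIC)[:,:,::-1])
E
```

```text
t20.50 pos [0.5185 0.3141 0.0608] jaw -13.1 tilt [ 0.0062  0.0085 -0.9999] F [-0.692  -0.8807 -1.7951] w0.0484
slide [ 4.3  0.7 -1.6] |d| 5 rows 0.1 spin -0.1
```

View pics/s12.png

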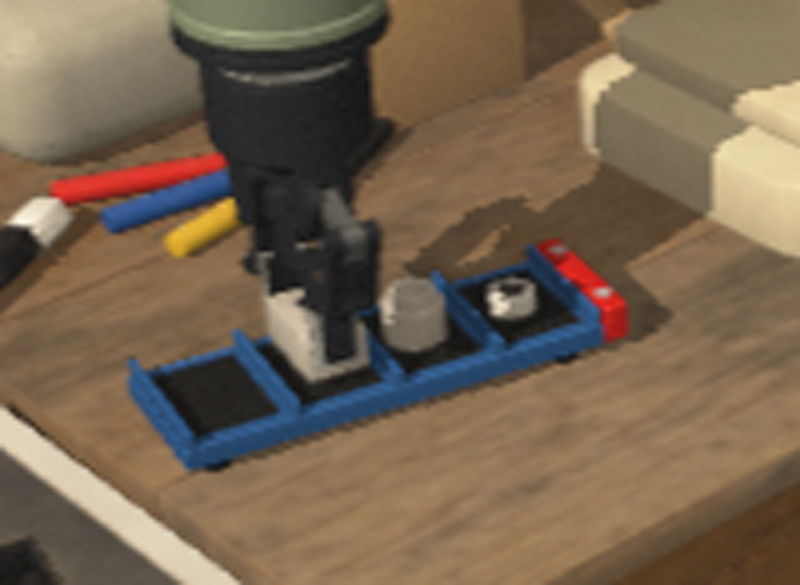

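The block is over the third place at (310,340). Lower until there is contact.

Request:
arm_command:
  slide:
    - [3, 1, -1.5]
    - [5, 1, -1.5]
    - [7, 1, -1.5]
    - [8, 1, -1.5]
    - [8, 1, -1.5]
  spin: [0, 0, 0, 0, 0]
  grip: [40, 40, 40, 40, 40]

```text
t: 20.97
tool_pos: [0.5207, 0.316, 0.0547]
eef_rot: [0.558, 0.441, -0.549, 0.439]
ft_force: [0.2, -0.2, -2.8]
width: 0.0485
```

Request:
arm_command:
  slide:
    - [0.5, 0, 0]
    - [1, 0, 0]
    - [1.5, 0, 0]
    - [1.5, 0, 0]
    - [1.5, 0, 0]
  spin: [0, 0, 0, 0, 0]
  grip: [40, 40, 40, 40, 40]

```text
t: 21.38
tool_pos: [0.5207, 0.316, 0.0532]
eef_rot: [0.558, 0.441, -0.549, 0.439]
ft_force: [-0.4, 0.3, -2.1]
width: 0.0487
```

Request:
arm_command:
  slide:
    - [0, -1, 0]
    - [0.5, -1, 0]
    - [1, -1, 0]
    - [1, -1, 0]
    - [1, -1, 0]
  spin: [0, 0, 0, 0, 0]
  grip: [40, 40, 40, 40, 40]

```text
t: 21.8
tool_pos: [0.5198, 0.3162, 0.0522]
eef_rot: [0.558, 0.441, -0.549, 0.439]
ft_force: [-0.5, -0.6, -2.5]
width: 0.0485
```

Request:
arm_command:
  slide:
    - [0.5, 0, 0]
    - [0.8, 0, 0]
    - [0.8, 0, 0]
    - [0.8, 0, 0]
    - [0.8, 0, 0]
  spin: [0, 0, 0, 0, 0]
  grip: [40, 40, 40, 40, 40]

```text
t: 22.22
tool_pos: [0.5199, 0.3163, 0.0517]
eef_rot: [0.558, 0.441, -0.549, 0.439]
ft_force: [-1.9, -0.1, 5.7]
width: 0.0486
```

Contact. Release.

Request:
arm_command:
  slide:
    - [0, 0, 0]
    - [0, 0, 0]
    - [0, 0, 0]
    - [0, 0, 0]
    - [0, 0, 0]
  spin: [0, 0, 0, 0, 0]
  grip: [60, 70, 80, 90, 100]
  grip_force: 40

```text
t: 22.63
tool_pos: [0.5199, 0.3163, 0.0516]
eef_rot: [0.558, 0.441, -0.549, 0.439]
ft_force: [-0.1, 0.5, 0.4]
width: 0.0852
```

Request:
arm_command:
  slide:
    - [-15, 0, 0]
    - [-50, 0, 0]
    - [-90, 0, 0]
    - [-115, 0, 5]
    - [-115, 0, 40]
  spin: [0, 0, 0, 0, 0]
  grip: [100, 100, 100, 100, 100]

```text
t: 23.05
tool_pos: [0.5119, 0.2813, 0.1706]
eef_rot: [0.56, 0.442, -0.545, 0.44]
ft_force: [0.7, 0.3, -1.6]
width: 0.0857
```

```bash
python3 go.py .472 -.363 .17 13.5
python3 - <<'E'
from h import *
f=r.grab_frame('scene')
cv2.imwrite('pics/s13.png',cv2.resize(f['image'][210:340,150:310],None,fx=5,fy=4.5,interpolation=cv2.INTER_CUBIC)[:,:,::-1])
E
```

```text
t23.05 pos [0.5119 0.2813 0.1706] jaw -12.8 tilt [ 0.0145  0.0159 -0.9998] F [ 0.6818  0.2946 -1.6442] w0.0857
slide [-10.2 103.9 637.1] |d| 646 rows 15.5 spin -26.3
```

View pics/s13.png

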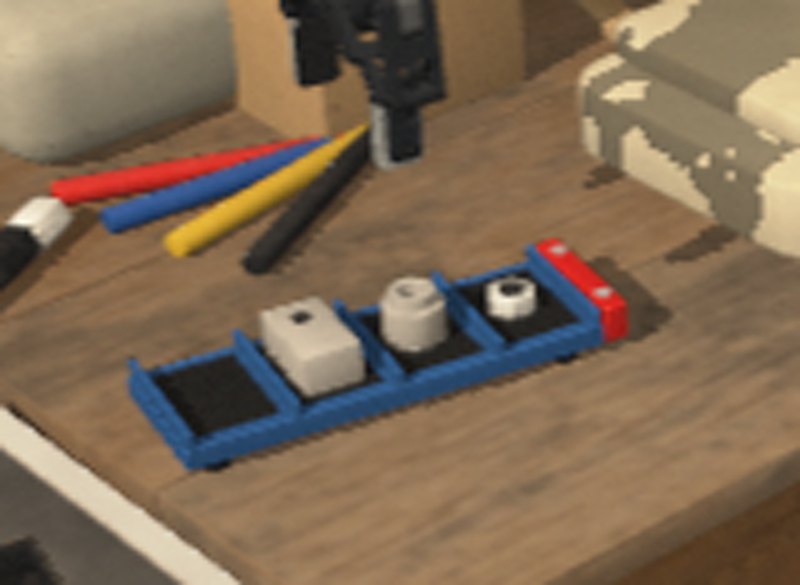

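The block sits well in the third place at (312,345). Last is the brass bushing.

Request:
arm_command:
  slide:
    - [0, 6, 40]
    - [0, 13, 80]
    - [-1, 19, 120]
    - [-2, 26, 160]
    - [-3, 32, 200]
  spin: [-2, -4, -6, -8, -10]
  grip: [90, 90, 90, 90, 90]

```text
t: 23.52
tool_pos: [0.4948, 0.067, 0.1694]
eef_rot: [0.519, 0.486, -0.508, 0.486]
ft_force: [1.1, 0.5, -0.3]
width: 0.0767
```

```bash
python3 go.py .472 -.363 .17 13.5
python3 - <<'E'
from m import *
f=r.grab_frame('top');X=full(f)
m=(np.hypot(X[...,0]-.52,X[...,1]-.316)<.034)&(abs(X[...,1]-.316)<.03)&(X[...,2]>.042)&(X[...,2]<.06); P=X[m]; print('block',len(P),P.mean(0),cv2.minAreaRect((P[:,:2]*1000).astype(np.float32)))
E
```

```text
t23.52 pos [0.4948 0.067  0.1694] jaw -3.1 tilt [ 0.0113  0.0102 -0.9999] F [ 1.0633  0.499  -0.304 ] w0.0767
slide [ -5.3   0.6 430.5] |d| 431 rows 10.3 spin -16.6
block 328 [0.5198 0.3152 0.047 ] ((519.7199096679688, 315.85479736328125), (31.279903411865234, 50.402000427246094), 76.36970520019531)
```

Request:
arm_command:
  slide:
    - [0, 0, 40]
    - [-1, 0, 80]
    - [-1, 0, 120]
    - [-2, 0, 160]
    - [-3, 0, 200]
  spin: [-3, -6, -9, -12, -16]
  grip: [90, 90, 90, 90, 90]

```text
t: 23.98
tool_pos: [0.4818, -0.1408, 0.1713]
eef_rot: [0.446, 0.551, -0.437, 0.554]
ft_force: [1.5, 0.0, -0.3]
width: 0.0767
```

```bash
python3 go.py .472 -.363 .17 13.5
```

```text
t23.98 pos [ 0.4818 -0.1408  0.1713] jaw 12.7 tilt [ 0.0116  0.0072 -0.9999] F [ 1.4521  0.0009 -0.3429] w0.0767
slide [ -0.4 -58.3 214.6] |d| 222 rows 5.3 spin -0.8
```

Request:
arm_command:
  slide:
    - [0, -11, 40]
    - [0, -22, 80]
    - [0, -32, 119]
    - [0, -43, 158]
    - [0, -54, 197]
  spin: [0, 0, 0, 0, -0.8]
  grip: [90, 90, 90, 90, 90]

```text
t: 24.4
tool_pos: [0.472, -0.3468, 0.1696]
eef_rot: [0.443, 0.553, -0.433, 0.557]
ft_force: [0.6, 1.0, 0.3]
width: 0.077
```

```bash
python3 go.py .472 -.363 .055 13.5
```

```text
t24.40 pos [ 0.472  -0.3468  0.1696] jaw 13.4 tilt [ 0.0116  0.0074 -0.9999] F [0.5637 1.0242 0.2648] w0.0770
slide [114.5  -5.2  16.3] |d| 116 rows 2.8 spin -0.1
```

Request:
arm_command:
  slide:
    - [10, -5, 16]
    - [45, -5, 16]
    - [80, -5, 16]
    - [108, -5, 16]
    - [113, -5, 16]
  spin: [0, 0, 0, 0, 0]
  grip: [90, 90, 90, 90, 80]

```text
t: 24.82
tool_pos: [0.4705, -0.3612, 0.0521]
eef_rot: [0.443, 0.555, -0.434, 0.554]
ft_force: [-1.5, 0.0, 0.1]
width: 0.0687
```

```bash
python3 go.py .472 -.363 .051 13.5
```

```text
t24.82 pos [ 0.4705 -0.3612  0.0521] jaw 13.4 tilt [ 0.0067  0.0108 -0.9999] F [-1.5297  0.032   0.0779] w0.0687
slide [1.1 1.1 2.2] |d| 3 rows 0.1 spin -0.1
```

Request:
arm_command:
  slide:
    - [0, 1, 2]
    - [0, 1, 2]
    - [0, 1, 2]
    - [0, 1, 2]
    - [0, 1, 2]
  spin: [0, 0, 0, 0, 0]
  grip: [60, 45, 20, 15, 15]

```text
t: 25.23
tool_pos: [0.4727, -0.3634, 0.0539]
eef_rot: [0.443, 0.555, -0.434, 0.555]
ft_force: [-0.9, 0.4, 10.2]
width: 0.028
```

Request:
arm_command:
  slide:
    - [0, 0, 0]
    - [0, 0, 0]
    - [0, 0, 0]
    - [0, 0, 0]
    - [0, 0, 0]
  spin: [0, 0, 0, 0, 0]
  grip: [10, 5, 5, 5, 5]

```text
t: 25.65
tool_pos: [0.4727, -0.3634, 0.054]
eef_rot: [0.443, 0.555, -0.434, 0.555]
ft_force: [0.1, -0.2, 2.4]
width: 0.0281
```

```bash
python3 go.py .472 -.363 .17 13.5
python3 - <<'E'
from h import *
f=r.grab_frame('scene')
cv2.imwrite('pics/s14.png',cv2.resize(f['image'][160:260,330:460],None,fx=6,fy=6,interpolation=cv2.INTER_CUBIC)[:,:,::-1])
E
```

```text
t25.65 pos [ 0.4727 -0.3634  0.054 ] jaw 13.4 tilt [ 0.0089  0.0094 -0.9999] F [ 0.1124 -0.2213  2.3926] w0.0281
slide [-116.     0.6   -1.3] |d| 116 rows 2.8 spin -0.1
```

View pics/s14.png

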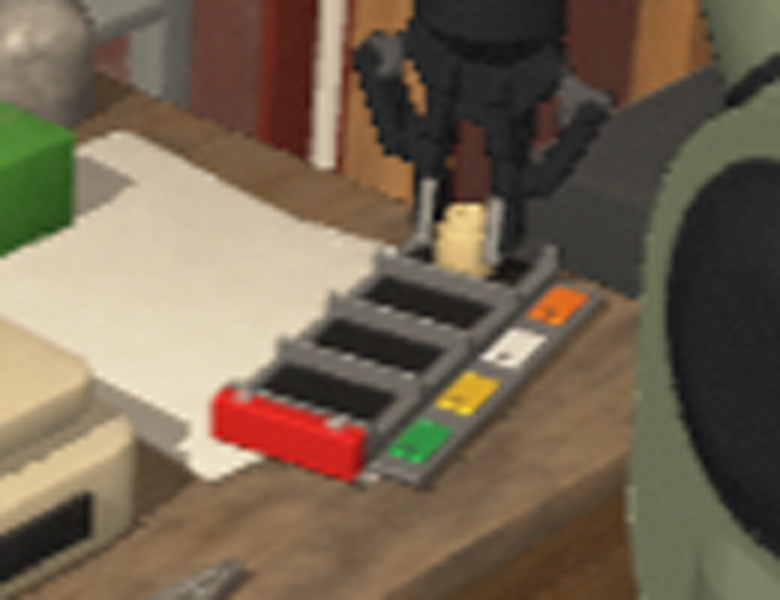

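The brass bushing at (463,240) is gripped upright. Lift and carry.

Request:
arm_command:
  slide:
    - [-30, 0, 0]
    - [-65, 0, 0]
    - [-100, 0, 0]
    - [-117, 0, -30]
    - [-117, 0, -70]
  spin: [0, 0, 0, 0, 0]
  grip: [5, 5, 5, 5, 5]

```text
t: 26.12
tool_pos: [0.4563, -0.299, 0.1748]
eef_rot: [0.444, 0.552, -0.435, 0.557]
ft_force: [2.2, 0.7, -1.2]
width: 0.0281
```

```bash
python3 go.py .531 .366 .175 -13
```

```text
t26.12 pos [ 0.4563 -0.299   0.1748] jaw 13.2 tilt [ 0.0141  0.0056 -0.9999] F [ 2.2354  0.7244 -1.2036] w0.0281
slide [   4.6  224.7 -630.3] |d| 669 rows 16.0 spin 26.2
```

Request:
arm_command:
  slide:
    - [0, 14, -38]
    - [0, 28, -77]
    - [1, 41, -115]
    - [1, 55, -154]
    - [1, 69, -192]
  spin: [2, 4, 6, 8, 10]
  grip: [5, 5, 5, 5, 5]

```text
t: 26.53
tool_pos: [0.4793, -0.0943, 0.1754]
eef_rot: [0.491, 0.511, -0.481, 0.516]
ft_force: [1.8, 0.6, -1.0]
width: 0.0277
```

```bash
python3 go.py .531 .366 .175 -13
```

```text
t26.53 pos [ 0.4793 -0.0943  0.1754] jaw 3.1 tilt [ 0.0142  0.0058 -0.9999] F [ 1.7939  0.5851 -1.0483] w0.0277
slide [   3.8   76.5 -456.8] |d| 463 rows 11.1 spin 16.1
```

Request:
arm_command:
  slide:
    - [0, 7, -40]
    - [0, 13, -79]
    - [1, 20, -119]
    - [1, 27, -158]
    - [1, 33, -197]
  spin: [3, 6, 9, 12, 16]
  grip: [5, 5, 5, 5, 5]

```text
t: 26.95
tool_pos: [0.5015, 0.1063, 0.176]
eef_rot: [0.559, 0.439, -0.548, 0.442]
ft_force: [0.7, -0.5, -0.4]
width: 0.0279
```

```bash
python3 go.py .531 .366 .175 -13
```

```text
t26.95 pos [0.5015 0.1063 0.176 ] jaw -13.0 tilt [ 0.0144  0.0059 -0.9999] F [ 0.6541 -0.5066 -0.4418] w0.0279
slide [   3.   -29.7 -259.7] |d| 261 rows 6.3 spin -0.0
```

Request:
arm_command:
  slide:
    - [0, -4, -40]
    - [0, -9, -79]
    - [1, -13, -119]
    - [1, -18, -158]
    - [2, -22, -197]
  spin: [0, 0, 0, 0, 0]
  grip: [5, 5, 5, 5, 5]

```text
t: 27.37
tool_pos: [0.524, 0.3055, 0.1755]
eef_rot: [0.559, 0.439, -0.548, 0.442]
ft_force: [0.4, 0.2, 0.2]
width: 0.0282
```

```bash
python3 go.py .531 .366 .066 -13
```

```text
t27.37 pos [0.524  0.3055 0.1755] jaw -13.0 tilt [ 0.0143  0.0061 -0.9999] F [0.4419 0.167  0.2334] w0.0282
slide [110.   -8.2 -59.5] |d| 125 rows 3.0 spin 0.0
```

Request:
arm_command:
  slide:
    - [0, -6, -38]
    - [5, -8, -59]
    - [40, -8, -59]
    - [80, -8, -59]
    - [105, -8, -59]
  spin: [0, 0, 0, 0, 0]
  grip: [5, 5, 5, 5, 5]

```text
t: 27.78
tool_pos: [0.5297, 0.3653, 0.0677]
eef_rot: [0.558, 0.439, -0.549, 0.442]
ft_force: [-0.8, -1.3, -1.3]
width: 0.0276
```

```bash
python3 go.py .5313 .366 .058 -13
```

```text
t27.78 pos [0.5297 0.3653 0.0677] jaw -12.9 tilt [ 0.0124  0.0045 -0.9999] F [-0.8418 -1.3043 -1.2865] w0.0276
slide [ 9.7  1.3 -1. ] |d| 10 rows 0.2 spin 0.1
```

Request:
arm_command:
  slide:
    - [4, 1, -1]
    - [8, 1, -1]
    - [11, 1, -1]
    - [12, 1, -1]
    - [12, 1, -1]
  spin: [0, 0, 0, 0, 0]
  grip: [5, 5, 5, 5, 5]

```text
t: 28.2
tool_pos: [0.5316, 0.3665, 0.057]
eef_rot: [0.558, 0.439, -0.548, 0.442]
ft_force: [-1.3, -0.1, -0.4]
width: 0.028
```

```bash
python3 go.py .5313 .366 .0545 -13
```

```text
t28.20 pos [0.5316 0.3665 0.057 ] jaw -12.9 tilt [ 0.0138  0.0058 -0.9999] F [-1.2951 -0.0828 -0.3768] w0.0280
slide [ 2.5 -0.2  0.6] |d| 3 rows 0.1 spin 0.1
```

Request:
arm_command:
  slide:
    - [1, 0, 0.5]
    - [2, 0, 0.5]
    - [2.5, 0, 0.5]
    - [2.5, 0, 0.5]
    - [2.5, 0, 0.5]
  spin: [0, 0, 0, 0, 0]
  grip: [5, 5, 5, 5, 5]

```text
t: 28.62
tool_pos: [0.5315, 0.3661, 0.0547]
eef_rot: [0.558, 0.439, -0.548, 0.442]
ft_force: [0.0, 0.5, -1.0]
width: 0.0285
```

Request:
arm_command:
  slide:
    - [0.5, 0, 0]
    - [1, 0, 0]
    - [1, 0, 0]
    - [1, 0, 0]
    - [1, 0, 0]
  spin: [0, 0, 0, 0, 0]
  grip: [5, 5, 5, 5, 5]

```text
t: 29.03
tool_pos: [0.5316, 0.3662, 0.0539]
eef_rot: [0.558, 0.439, -0.548, 0.442]
ft_force: [-1.1, -0.6, 4.8]
width: 0.0284
```

Contact. Release, lift and back away.

Request:
arm_command:
  slide:
    - [0, 0, 0]
    - [0, 0, 0]
    - [0, 0, 0]
    - [0, 0, 0]
    - [0, 0, 0]
  spin: [0, 0, 0, 0, 0]
  grip: [20, 40, 60, 80, 90]

```text
t: 29.45
tool_pos: [0.5316, 0.3661, 0.0539]
eef_rot: [0.558, 0.439, -0.548, 0.442]
ft_force: [-0.8, -0.8, 0.3]
width: 0.069
```

Request:
arm_command:
  slide:
    - [-15, 0, 0]
    - [-50, 0, 0]
    - [-90, 0, 0]
    - [-120, 0, 5]
    - [-120, 0, 40]
  spin: [0, 0, 0, 0, 0]
  grip: [90, 90, 90, 90, 90]

```text
t: 29.87
tool_pos: [0.5231, 0.3318, 0.1799]
eef_rot: [0.561, 0.441, -0.543, 0.443]
ft_force: [1.4, 1.4, 1.1]
width: 0.0768
```

Request:
arm_command:
  slide:
    - [-5, 0, 40]
    - [-10, 0, 80]
    - [-15, 0, 120]
    - [-20, 0, 160]
    - [-20, 0, 200]
  spin: [0, 0, 0, 0, 0]
  grip: [90, 90, 90, 90, 90]

```text
t: 30.28
tool_pos: [0.4784, 0.1347, 0.1981]
eef_rot: [0.561, 0.441, -0.543, 0.443]
ft_force: [2.1, -0.2, 0.3]
width: 0.0771
```

Request:
arm_command:
  slide:
    - [0, 0, 40]
    - [0, 0, 80]
    - [0, 0, 120]
    - [0, 0, 120]
    - [0, 0, 120]
  spin: [0, 0, 0, 0, 0]
  grip: [90, 90, 90, 90, 90]

```text
t: 30.7
tool_pos: [0.4519, 0.0157, 0.1968]
eef_rot: [0.563, 0.44, -0.543, 0.442]
ft_force: [0.3, 1.0, 0.2]
width: 0.0766
```

```bash
python3 - <<'E'
from m import *
print(r.read_state()['t'],r.read_state()['tool_pos'])
f=r.grab_frame('top');g=r.grab_frame('scene')
for nm,Y in(('top',full(f)),('scene',full(g))):
  for k,(x,y),z0,rr in(('nut',(.4963,.2139),.028,.022),('steel',(.508,.2647),.047,.02),('block',(.5197,.3153),.042,.034),('brass',(.5315,.3659),.047,.02)):
    m=(np.hypot(Y[...,0]-x,Y[...,1]-y)<rr)&(abs(Y[...,1]-y)<.03)&(Y[...,2]>z0)&(Y[...,2]<.07); P=Y[m]; print(nm,k,(x,y),len(P),P.mean(0) if len(P) else '')
a=cv2.resize(f['image'][180:255,125:260],(800,444),interpolation=cv2.INTER_CUBIC)
cv2.imwrite('pics/tf.png',a[:,:,::-1])
cv2.imwrite('pics/sf.png',cv2.resize(g['image'][210:340,150:310],None,fx=5,fy=4.5,interpolation=cv2.INTER_CUBIC)[:,:,::-1])
E
```

```text
30.7 [0.4519 0.0157 0.1968]
top nut (0.4963, 0.2139) 92 [0.4963 0.2136 0.0335]
top steel (0.508, 0.2647) 61 [0.5088 0.2637 0.0516]
top block (0.5197, 0.3153) 330 [0.5196 0.3151 0.0468]
top brass (0.5315, 0.3659) 65 [0.5322 0.3643 0.0514]
scene nut (0.4963, 0.2139) 46 [0.4932 0.2161 0.032 ]
scene steel (0.508, 0.2647) 35 [0.506  0.2664 0.0499]
scene block (0.5197, 0.3153) 167 [0.5171 0.3178 0.0451]
scene brass (0.5315, 0.3659) 37 [0.5287 0.3667 0.0497]
```

View pics/tf.png

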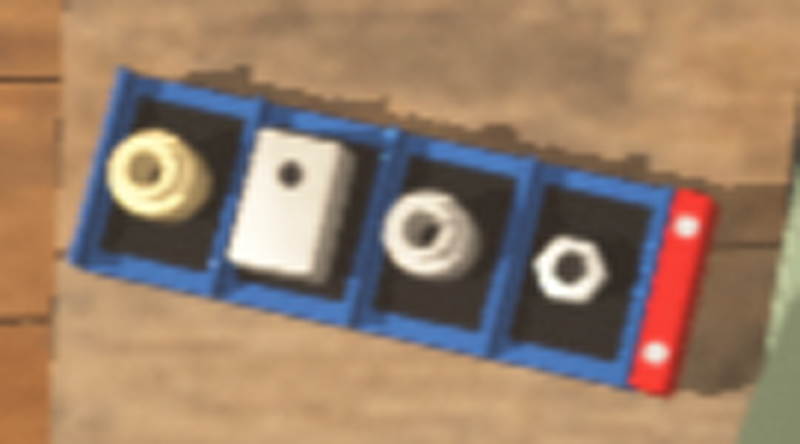

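View pics/sf.png

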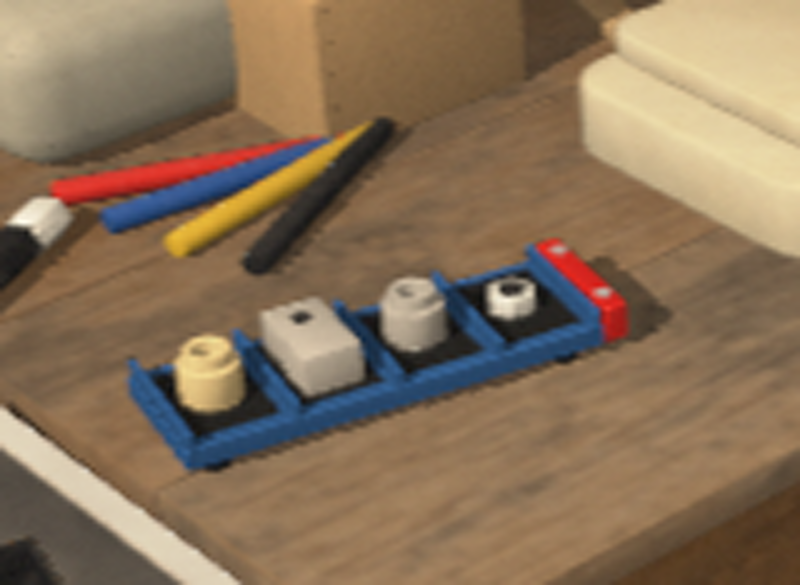

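All four parts stand in order from the red end: nut, steel, block, brass. Top-view crop positions are (570,270), (432,235), (290,205) and (160,175). Handing in.

```bash
python3 -c "
from rig import r
print(abs(r.read_state()['joint_vel']).max(), r.finish_job())"
```

```text
the job is handed in; nothing more can be done
0.01990335349058595 None
```

All four parts are now in the blue rack, upright and released, in the same order as in the grey rack: nut, steel bushing, block and brass bushing, counting from the red end. I handed the job in at about 31 s, with the gripper open and clear of everything.

- **Top camera:** each part's top face is within about 2 mm of the middle of its place. The brass bushing is the farthest off. Top-face heights match parts standing on the floor of their places.
- **Scene camera:** it reads about 1–3 mm away from the top camera, mostly in x. It showed a similar 2–3 mm difference on the two blue places it could measure before the first move, so I put this down to calibration rather than misplacement.
- **Forces:** the largest reading at the end of any move was about 20 N at the wrist. That was the fingertips pressing the rack floor while setting down the nut.
- **Tilt:** the tool drifted to about 1° off vertical near the end. The parts show no visible tilt.

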